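# Sort the inspection bench: gauges, eraser and bar stock

### The arm

A 7-joint arm with a two-finger parallel gripper is mounted at the origin on a cart in front of the work surface, level with it; the furniture and walls round the work are solid. World frame = base frame: x ahead of the robot, y to its left, z up, the work surface at z = 0. Lengths are in mm, angles in rad, forces in N, time in s.
With the tool pointing down it reaches from about 425 to 925 mm from the base axis. Payload 6.8 kg.
Tool frame: the origin (TCP) lies midway between the tips of the shut fingers; the grasp point (between the pads) lies 19 mm behind it; y points along the fingers, x is the direction in which the jaws open and shut, and the axes are right-handed (so a half turn about y gives the same grasp; the last joint's range is limited). The gripper opens to 88 mm and grips with 3 to 60 N. Pads are 20 mm wide; open, the fingers measure 115 mm over their backs; the gripper's body (75 mm by 178 mm) begins 61 mm behind the grasp point.
Start: joints at [-1.305, 0.477, 0.022, 1.555, -0.011, 1.109, -0.083], TCP at [246.477, 628.408, 222.664] pointing down, gripper open.
Joint ranges: [-2.96, 2.96], [-0.34, 2.1], [-1.41, 1.46], [0.24, 2.44], [-1.37, 4.51], [0.17, 1.92], [-2.96, 2.96]. Speed limits (rad/s): [2.39, 2.39, 3.14, 3.14, 3.14, 3.14, 3.14].

### API

Orientations are given as [roll, pitch, yaw] about the fixed x, y, z axes, in that order (R = Rz(yaw) Ry(pitch) Rx(roll)).
In Python, from cell import manip gives the robot as it stands.
- The arm moves only by the tool jog_arm, never from a script. Its argument "commands" is one flat list of numbers, 7 for each row, row after row: the turn, a rotation vector about the world's x, y, z in rad, then the shift along the world's x, y, z in m, then the opening, from 0 (shut) to 1 (fully open). In form: [ax, ay, az, tx, ty, tz, hand, ax, ay, az, tx, ty, tz, hand, ...]. A call has exactly 10 rows; each row is the pose to reach, as a shift and turn from the pose commanded when the call began; what a row does not reach only later rows make up. A row lasts 1/10 s, in which the tool goes at most 50 mm and 8.59 degrees, less where a joint would pass 70% of its speed; a pose out of reach is approached as far as the arm can. A call with a gripper value outside its range is refused whole. The fingers move at their own pace and stop on an object; the grip force is fixed at half the most. Time passes only in rows, so rows that repeat a pose let the fingers close, or fill a call up. It gives the time, the measured TCP pose, the force and the opening at its end, in the units of the state.
- manip.sense(): the state, without advancing time (a new reading comes with each control period).
- manip.grab_frame(name): name is "scene" or "top" or "wrist"; returns a dict with "color" (384x512x3 uint8, red, green, blue), "range_z" (384x512 float32, mm along the optical axis (not along the pixel's ray), 0 where there is no reading), "fov_y" (degrees; the focal length in pixels is half the picture's height over the tangent of half this angle, whatever the lens; pixels are square), "cx", "cy" (the principal point, pixels), "rvec" (rotation vector, rad) and "tvec" (3), from world to camera coordinates, as OpenCV has them. Camera axes: x right, y down, z forward; pixel columns grow to the right and rows downward; lengths in mm; the calibration is good to about 2 mm. The wrist camera is an equidistant fisheye: a pixel r from the principal point sees the ray r / f radians off the axis. A picture is of the moment at which its call begins.
- manip.hand_in(): hands the job in, once; it reports no verdict.
Trained networks look in a picture, given as the dict that the camera call returned (one of the last four; its "shot" number tells which), for a name from the list of things; names that differ only in an ending like _2 or _b are one class to them, and where a whole thing is asked for, a point or a joint stands for the part that bears it (a point fixed in the world has none). Each returns a list of dicts, best first, with "p" (0 to 1); they miss things now and then, are a little off and sometimes report something else, mostly with a low value. They report only what shows in the picture. A call takes as long as a camera call. They do not tell look-alikes from the thing itself.
- manip.recognise(picture, thing): "box" ([left, top, width, height] in pixels, round what is visible of it).
- manip.regions_of(picture, thing): "pixels" (384x512 bool, what is visible of it) and "box" ([left, top, width, height] in pixels, round what is visible of it).
- manip.tip_of(picture, thing): "point" ([column, row] in pixels: a listed point, or the origin of a listed thing).
The state is a dict: "clock": time; "q": joint angles; "dq": joint speeds; "joint_efforts": joint torques, N m; "tool_pos": TCP position; "tcp_rot": TCP orientation; "contact_force": force on the tool from outside, world axes, zero at the start; "moment": the same for the moment, N m; "gripper_width": finger opening in mm.
Only numpy, scipy, OpenCV 4.12 (cv2) and the standard library are available. Lean on these libraries where they do the work, as an engineer would, in place of code of your own. Each camera call takes 0.05 s, during which the arm holds its last target.

### The job

Sort the things on the bench to where they belong: the ring gauge, the check weight and the olive setting block go into the blue tray, each resting on the tray's floor, the weight standing upright and the other two lying flat; the eraser goes into the yellow tray, lying flat on its floor. Feed the square brass bar endwise into the flared mouth of the guide tube, keeping it straight, until its leading end stands well out (about 2 cm) at the far end, and leave it lying in the tube.

Things in the scene. Friction and masses are not known exactly. Their poses are not given: they have to be found in the camera images.
- ring_c (a point): ring gauge, a pale steel ring 48 mm in diameter and 14 mm high, lying flat, to be grasped across its outside; it is one of the gauges. The point is its centre, 7 mm above its underside; z is up
- weight_c (a point): check weight, a pale grey metal cylinder with a knob on top, 22 mm in diameter and 37 mm high, standing upright; it is one of the gauges. The point is its centre, half-way up (18.5 mm above its foot); z is up
- block_c (a point): olive-green painted setting block, 18 x 34 x 9 mm (along its x, y, z), lying flat; it is one of the gauges. The point is its centre, 4.5 mm above its underside
- rubber_c (a point): eraser in a blue paper sleeve with a white end, 20 x 42 x 12 mm (along its x, y, z), lying flat. The point is its centre, 6 mm above its underside
- bar_c (a point): loose square brass bar, 160 x 12 x 12 mm, lying on the bench. The point is its centre, 6 mm above its underside; x runs along the bar's length. Both ends are alike; at the start +x points roughly to the robot's left, like the tube's +x. Weight about 80 g, so it may be held up to 50 mm behind its centre without slipping if gripped firmly (about 40 N)
- tray_blue: blue low open tray, fixed to the bench, 120 x 160 mm outside (along its x, y), walls 4 mm thick, rim 15 mm above the bench (with its bead 17 mm), floor 4 mm above the bench. The origin is the centre of its underside, on the bench; inside it measures 112 x 152 mm
- tray_yellow: yellow low open tray of the same size and build as the blue one (120 x 160 mm outside along its x, y, floor 4 mm and rim 15 mm above the bench), fixed to the bench. The origin is the centre of its underside, on the bench
- bar_guide: steel guide tube on a small grey stand, fixed to the bench. The origin is the centre of the stand's underside, on the bench. The tube runs level along the body's x axis, its axis 45 mm above the bench; it is 80 mm long, from its flared mouth at x = -40 mm to its open far end at x = +40 mm; feed the bar in the +x direction. Bore 26 mm in diameter, widening to about 36 mm at the mouth; outside diameter 33 mm, 43 mm at the mouth
There are look-alikes about, which are no part of the job. Of the things that look like the part that bears weight_c, take the one that is nearest to the robot's base at the start.

How it is judged:
By the outcome, as a careful person would: the job done as asked, in the order asked, and still so for the second after the job is handed in, with the robot touching nothing.
It also fails if it takes over 128 s, if anything falls off the work surface, if the arm or the gripper's body presses on something with over 40 N, if the wrist force passes 120 N, or if a joint passes its speed limit or range.

## Working session

There is one attempt and no reset: what is moved stays moved. The work goes in short steps, Python scripts to look and compute and a tool call to move; the robot and the scene stay as the last step left them, time stands still between calls to the robot, and variables do not carry over. Pictures are saved under pics/ and viewed, and the job is handed in when it is done.

Besides the shell and the picture viewer there is one more tool, called after "Call:" by a JSON object that holds its "op" and its "data". jog_arm: Moves the arm, as the interface text tells. Its arguments: {"type":"object","properties":{"commands":{"type":"array"}},"required":["commands"]}

```bash
ls; mkdir -p pics; cat > h.py <<'E'
import numpy as np, cv2
from cell import manip
def save(c,name,crop=None,s=1):
    im=c["color"][:,:,::-1]
    if crop: x,y,w,h=crop; im=im[y:y+h,x:x+w]
    im=cv2.resize(im,None,fx=s,fy=s,interpolation=cv2.INTER_CUBIC); cv2.imwrite("pics/"+name,im)
def f_of(c): return c["color"].shape[0]/2/np.tan(np.radians(c["fov_y"]/2))
def RT(c): return cv2.Rodrigues(np.array(c["rvec"],float))[0],np.array(c["tvec"],float).ravel()
def ray(c,uv,fish=False):
    f=f_of(c);x=(uv[0]-c["cx"])/f;y=(uv[1]-c["cy"])/f
    if fish:
        r=np.hypot(x,y);k=np.tan(r)/r if r>1e-9 else 1;x*=k;y*=k
    R,t=RT(c);return R.T@np.array([x,y,1.]),-R.T@t
def atz(c,uv,z,fish=False):
    d,o=ray(c,uv,fish);return o+d*(z-o[2])/d[2]
def cloud(c):
    f=f_of(c);Z=c["range_z"];v,u=np.mgrid[:Z.shape[0],:Z.shape[1]]
    P=np.stack([(u-c["cx"])/f*Z,(v-c["cy"])/f*Z,Z],-1);R,t=RT(c)
    return (P-t)@R
E
python3 - <<'E'
from h import *
print(manip.sense())
a=manip.grab_frame("scene");b=manip.grab_frame("top");
for n,c in(("scene",a),("top",b)):
    save(c,n+"0.png",s=1.5)
    print(n,c["fov_y"],c["cx"],c["cy"],-RT(c)[0].T@RT(c)[1])
for th in["ring_c","weight_c","block_c","rubber_c","bar_c","tray_blue","tray_yellow","bar_guide"]:
    for n,c in(("top",b),("scene",a)):
        print(th,n,[(round(d["p"],2),np.round(d["point"]).tolist(),np.round(atz(c,d["point"],{"ring_c":7,"weight_c":18.5,"block_c":4.5,"rubber_c":6,"bar_c":6}.get(th,0))).tolist()) for d in manip.tip_of(c,th)[:4]])
E
```

```text
pics
{'clock': 0.0, 'q': array([-1.30508441,  0.47779527,  0.02233853,  1.55643393, -0.01150627,
        1.10929774, -0.08309005]), 'dq': array([-7.59394329e-05,  1.71353554e-03, -1.39248091e-03, -1.16240868e-04,
       -2.10666588e-03, -1.10144258e-03, -1.91812880e-03]), 'joint_efforts': array([ 1.63564314e-04, -5.82842553e+01,  1.53457057e+00, -2.72608244e+01,
       -5.43309550e-02,  1.67792622e-02,  1.76352214e-04]), 'tool_pos': array([246.28074899, 627.82436291, 221.69234055]), 'tcp_rot': array([-1.57092414,  0.00180166,  1.1970143 ]), 'contact_force': array([ 0.09133014, -0.12417325,  0.25951446]), 'moment': array([-0.0144224 , -0.07706748, -0.0106143 ]), 'gripper_width': 87.48305032482459}
scene 44.422848320457 249.16639427897513 191.46309323921682 [-250.9917866   947.79195729  788.2499861 ]
top 44.60315147485946 253.43545204947353 198.7864331852951 [ 296.80262144   31.55528833 1391.77975991]
ring_c top [(0.68, [252.0, 220.0], [449.0, 50.0, 7.0])]
ring_c scene [(0.71, [255.0, 210.0], [451.0, 60.0, 7.0])]
weight_c top [(0.54, [163.0, 252.0], [346.0, 306.0, 18.0]), (0.38, [136.0
[... 211 characters left out ...]
0, 226.0], [428.0, 190.0, 4.0])]
block_c scene [(0.54, [227.0, 235.0], [435.0, 199.0, 4.0])]
rubber_c top [(0.56, [293.0, 231.0], [421.0, -72.0, 6.0])]
rubber_c scene [(0.58, [284.0, 196.0], [433.0, -61.0, 6.0])]
bar_c top [(0.68, [288.0, 182.0], [568.0, -57.0, 6.0])]
bar_c scene [(0.76, [250.0, 179.0], [578.0, -69.0, 6.0])]
tray_blue top [(0.63, [373.0, 181.0], [578.0, -314.0, 0.0])]
tray_blue scene [(0.85, [292.0, 157.0], [570.0, -296.0, 0.0])]
tray_yellow top [(0.93, [378.0, 243.0], [390.0, -324.0, 0.0])]
tray_yellow scene [(0.84, [335.0, 171.0], [405.0, -313.0, 0.0])]
bar_guide top [(0.62, [173.0, 172.0], [589.0, 295.0, 0.0])]
bar_guide scene [(0.56, [164.0, 229.0], [589.0, 289.0, 0.0])]
```

View pics/top0.png

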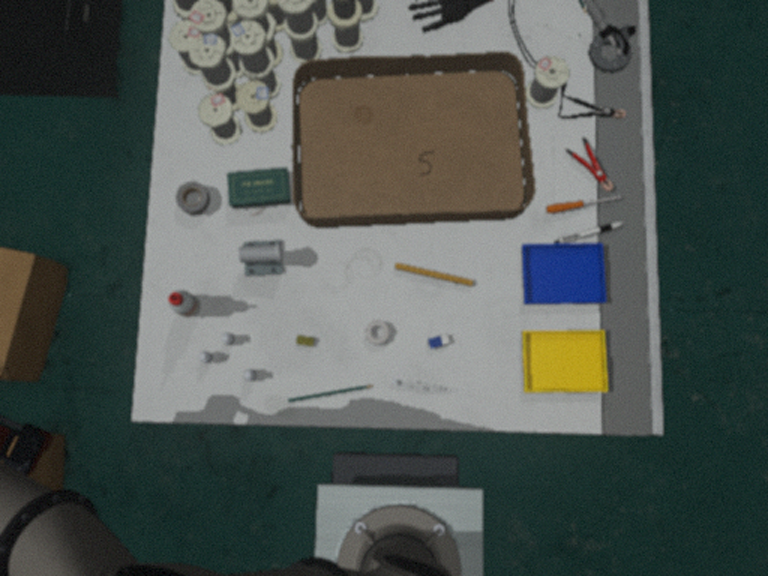

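View pics/scene0.png

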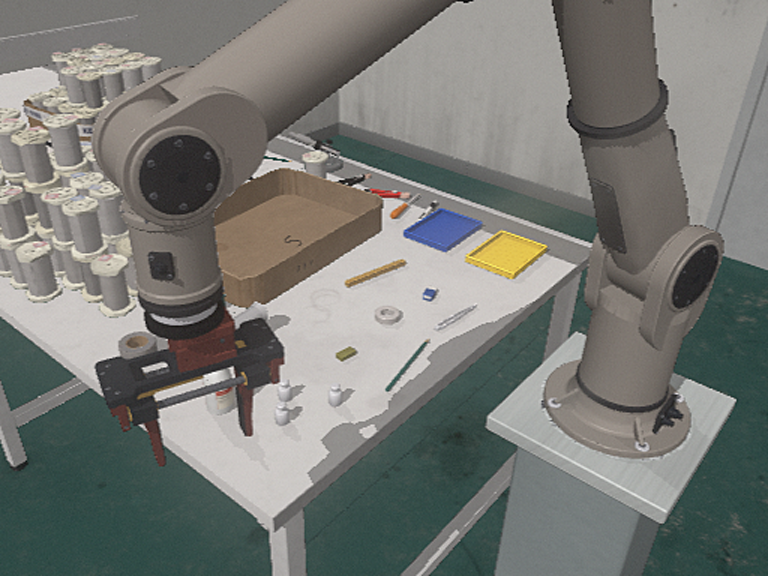

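```bash
cat > loc.py <<'E'
from h import *
a=manip.grab_frame("scene");b=manip.grab_frame("top")
save(b,"topc.png",(90,140,330,150),2.4);save(a,"scenec.png",(150,100,230,190),3.4)
for n,c in(("top",b),("scene",a)):
  P=cloud(c)
  for th in["ring_c","weight_c","block_c","rubber_c","bar_c","tray_blue","tray_yellow","bar_guide"]:
    for d in manip.regions_of(c,th)[:3]:
        m=d["pixels"]&(c["range_z"]>0); Q=P[m]
        if len(Q)<5: continue
        zt=np.percentile(Q[:,2],90);
        r=cv2.minAreaRect(Q[:,:2].astype(np.float32))
        print(n,th,round(d["p"],2),d["box"],m.sum(),"mean",Q.mean(0).round(),"zpct",np.percentile(Q[:,2],[5,50,95]).round(),"rect",np.round(r[0]),np.round(r[1]),round(r[2]))
  m=(P[...,0]>350)&(P[...,0]<700)&(abs(P[...,1])<100)&(c["range_z"]>0)&(P[...,2]<40)
  print("bench z",np.median(P[m][:,2]))
E
python3 loc.py
```

```text
top ring_c 0.45 [241.7, 211.7, 17.9, 16.4] 154 mean [447.  52.  13.] zpct [ 4. 14. 18.] rect [447.  51.] [45. 45.] 1
top weight_c 0.57 [148.8, 221.0, 6.4, 6.1] 27 mean [423. 342.  31.] zpct [19. 34. 40.] rect [423. 342.] [11. 14.] 47
top weight_c 0.51 [131.6, 233.7, 8.6, 9.7] 66 mean [388. 386.  23.] zpct [ 0. 24. 41.] rect [388. 391.] [29. 20.] 86
top weight_c 0.47 [161.0, 247.0, 10.2, 7.1] 63 mean [356. 296.  23.] zpct [ 1. 24. 41.] rect [356. 299.] [21. 27.] 15
top rubber_c 0.49 [285.9, 223.0, 14.9, 6.0] 96 mean [432. -69.  12.] zpct [ 4. 13. 18.] rect [432. -69.] [21. 41.] 18
top bar_c 0.8 [263.1, 176.2, 52.4, 14.8] 208 mean [565. -59.  12.] zpct [ 6. 12. 17.] rect [566. -57.] [156.  13.] 78
top tray_blue 0.84 [347.7, 162.0, 56.4, 41.1] 2172 mean [ 575. -318.    6.] zpct [-0.  5. 18.] rect [ 574. -316.] [121. 161.] 2
top tray_yellow 0.59 [349.7, 222.5, 56.3, 42.0] 2297 mean [ 399. -317.    6.] zpct [-0.  5. 18.] rect [ 400. -319.] [125. 167.] 2
top bar_guide 0.81 [160.4, 157.7, 28.6, 24.5] 601 mean [588. 285.  34.] zpct [ 4. 44. 64.] rect [595. 286.] [74. 83.] 7
top bar_guide 0.3
[... 574 characters left out ...]
t [ 4. 23. 38.] rect [395. 381.] [20. 48.] 46
scene block_c 0.63 [223.9, 233.3, 11.9, 10.5] 63 mean [424. 201.   9.] zpct [ 3.  9. 12.] rect [425. 197.] [31. 22.] 76
scene bar_c 0.72 [229.9, 175.6, 43.9, 15.0] 226 mean [564. -55.   9.] zpct [ 1. 10. 15.] rect [574. -58.] [158.  38.] 79
scene tray_blue 0.85 [267.8, 141.4, 54.7, 26.2] 910 mean [ 573. -319.    8.] zpct [ 2.  6. 18.] rect [ 577. -334.] [136. 207.] 2
scene tray_yellow 0.71 [307.3, 155.0, 58.4, 32.1] 1028 mean [ 398. -315.    8.] zpct [ 2.  6. 18.] rect [ 401. -315.] [134. 172.] 2
scene bar_guide 0.46 [158.5, 201.1, 19.5, 14.6] 170 mean [584. 272.  61.] zpct [48. 60. 65.] rect [434. 405.] [ 56. 467.] 49
bench z -0.7552039070612406
```

Call:
{"op": "jog_arm", "data": {"commands": [0, 0, -1.197, 0.2, -0.576, -0.04, 1, 0, 0, -1.197, 0.2, -0.576, -0.04, 1, 0, 0, -1.197, 0.2, -0.576, -0.04, 1, 0, 0, -1.197, 0.2, -0.576, -0.04, 1, 0, 0, -1.197, 0.2, -0.576, -0.04, 1, 0, 0, -1.197, 0.2, -0.576, -0.04, 1, 0, 0, -1.197, 0.2, -0.576, -0.04, 1, 0, 0, -1.197, 0.2, -0.576, -0.04, 1, 0, 0, -1.197, 0.2, -0.576, -0.04, 1, 0, 0, -1.197, 0.2, -0.576, -0.04, 1]}}

```text
clock: 2.8
tool_pos: [410.6, 155.4, 190.2]
tcp_rot: [-1.57, -0.001, 0.0]
contact_force: [0.8, 0.3, -0.0]
gripper_width: 87.7
```

```bash
python3 - <<'E'
from h import *
s=manip.sense();print(s["clock"],s["tool_pos"],s["tcp_rot"],s["q"])
c=manip.grab_frame("wrist");save(c,"w1.png",s=1.5)
print(c["fov_y"],c["cx"],c["cy"],-RT(c)[0].T@RT(c)[1])
for th,z in(("ring_c",7),("rubber_c",6),("bar_c",6)):
  for d in manip.tip_of(c,th)[:3]: print(th,round(d["p"],2),d["point"],atz(c,d["point"],z,True).round(1))
E
```

```text
2.8 [410.56343657 155.36750811 190.23145828] [-1.56978690e+00 -9.03524355e-04  1.91040908e-04] [-0.91401461  0.12048347  0.44852758  2.1530091  -0.06832665  0.87980286
 -0.42461316]
65.70646984690485 255.53781422885717 192.4995983658985 [411.51618266 228.40939569 352.25185056]
ring_c 0.82 [281.4, 250.9] [445.9  52.9   7. ]
rubber_c 0.64 [266.7, 320.7] [429.1 -66.2   6. ]
bar_c 0.5 [356.9, 309.9] [566.5 -53.7   6. ]
```

```bash
ls -t pics
```

```text
w1.png
scenec.png
topc.png
top0.png
scene0.png
```

View pics/w1.png

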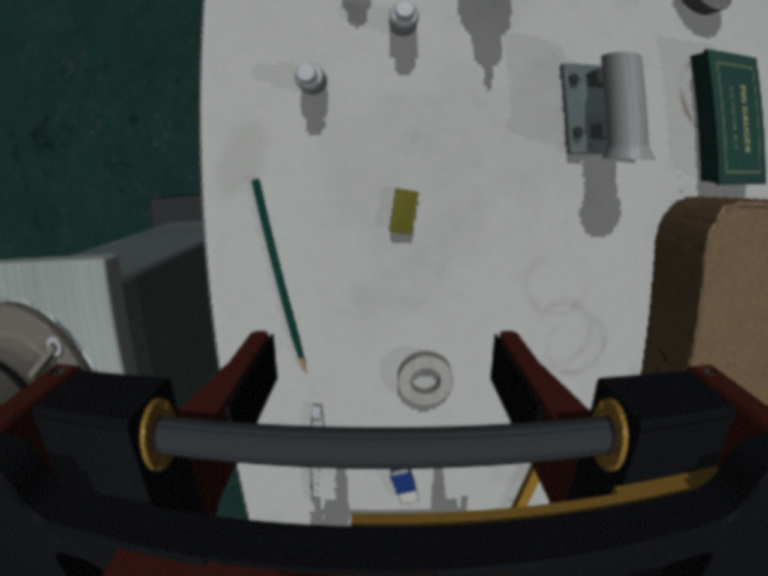

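```bash
cat > wl.py <<'E'
from h import *
import sys
def wcloud(c):
    f=f_of(c);Z=c["range_z"];v,u=np.mgrid[:Z.shape[0],:Z.shape[1]]
    x=(u-c["cx"])/f;y=(v-c["cy"])/f;r=np.hypot(x,y)+1e-9;k=np.tan(r)/r
    R,t=RT(c);return (np.stack([x*k*Z,y*k*Z,Z],-1)-t)@R
HZ={"ring_c":7,"weight_c":18.5,"block_c":4.5,"rubber_c":6,"bar_c":6}
TOP={"ring_c":14,"weight_c":37,"block_c":9,"rubber_c":12,"bar_c":12}
def wloc(c,things):
  P=wcloud(c)
  for th in things:
    for d in manip.tip_of(c,th)[:3]: print(th,"tip",round(d["p"],2),np.round(d["point"]),atz(c,d["point"],HZ.get(th,0),True).round(1))
    for d in manip.regions_of(c,th)[:3]:
        m=d["pixels"]&(c["range_z"]>0); Q=P[m]
        if len(Q)<9: continue
        zs=np.percentile(Q[:,2],[5,50,95]); T=Q[Q[:,2]>(zs[2]-6)]
        r=cv2.minAreaRect(T[:,:2].astype(np.float32))
        print(th,"reg",round(d["p"],2),np.round(d["box"]),m.sum(),"topmean",T.mean(0).round(1),"z",zs.round(),"rect",np.round(r[0],1),np.round(r[1],1),round(r[2],1))
E
python3 - <<'E'
from wl import *
c=manip.grab_frame("wrist")
wloc(c,["ring_c","block_c","weight_c","bar_guide"])
P=wcloud(c);print(np.nanmedian(P[150:230,180:240,2]))
E
```

```text
ring_c tip 0.59 [285. 251.] [449.7  53.8   7. ]
ring_c reg 0.96 [267. 235.  33.  36.] 846 topmean [447.9  53.2  13.7] z [ 5. 14. 15.] rect [447.6  51.9] [45.3 47. ] 3.5
block_c tip 0.78 [268. 141.] [426.8 194.4   4.5]
block_c reg 0.76 [259. 128.  18.  32.] 455 topmean [427.5 194.4   8.9] z [ 8.  9. 10.] rect [427.6 194.1] [33.8 18.3] 81.4
weight_c tip 0.78 [206.  52.] [356.7 297.6  18.5]
weight_c tip 0.61 [267.  12.] [425.3 345.2  18.5]
weight_c reg 0.91 [260.   0.  19.  27.] 391 topmean [426.5 345.   36.4] z [ 4. 25. 38.] rect [426.7 345.9] [15.1 15.8] 49.5
weight_c reg 0.75 [194.  46.  26.  18.] 387 topmean [357.1 297.8  36.3] z [ 0. 24. 38.] rect [357.  298.7] [15.9 14.2] 89.3
bar_guide tip 0.71 [399.  75.] [592.7 283.9   0. ]
bar_guide tip 0.35 [269. 322.] [431.4 -72.7   0. ]
bar_guide reg 0.93 [371.  33.  68.  70.] 3629 topmean [590.6 282.7  59.9] z [ 7. 46. 62.] rect [590.8 284.2] [32.2 79.6] 5.9
bar_guide reg 0.19 [262. 125.  18.  33.] 460 topmean [427.5 194.4   8.9] z [ 7.  9. 10.] rect [427.6 194.1] [33.8 18.3] 81.4
bar_guide reg 0.18 [262. 312.  16.  25.] 289 topmean [433.1 -66.5  12.2] z [ 5. 12. 13.] rect [433.4 -69. ] [19.6 40.8] 14.4
-0.01707744806227253
```

Call:
{"op": "jog_arm", "data": {"commands": [0, 0, 0, 0.037, -0.103, -0.13, 0.8, 0, 0, 0, 0.037, -0.103, -0.13, 0.8, 0, 0, 0, 0.037, -0.103, -0.13, 0.8, 0, 0, 0, 0.037, -0.103, -0.13, 0.8, 0, 0, 0, 0.037, -0.103, -0.13, 0.8, 0, 0, 0, 0.037, -0.103, -0.13, 0.8, 0, 0, 0, 0.037, -0.103, -0.15, 0.8, 0, 0, 0, 0.037, -0.103, -0.165, 0.8, 0, 0, 0, 0.037, -0.103, -0.175, 0.8, 0, 0, 0, 0.037, -0.103, -0.18, 0.8]}}

```text
clock: 4.45
tool_pos: [447.4, 55.4, 10.2]
tcp_rot: [-1.57, -0.001, 0.002]
contact_force: [0.2, -0.0, -0.1]
gripper_width: 70.4
```

```bash
python3 - <<'E'
from wl import *
s=manip.sense();print(s["tool_pos"],s["tcp_rot"],s["contact_force"],s["q"])
E
```

```text
[447.42163004  55.42216172  10.17105761] [-1.56991901e+00 -7.83651954e-04  1.91014720e-03] [ 0.23227688 -0.00224004 -0.12415074] [-0.54558259  0.48906582  0.34570002  2.24994238 -0.37314525  0.45393682
  0.10231913]
```

Call:
{"op": "jog_arm", "data": {"commands": [0, 0, 0, 0, -0.001, -0.006, 0.8, 0, 0, 0, 0, -0.002, -0.007, 0.8, 0, 0, 0, 0, -0.002, -0.007, 0.8, 0, 0, 0, 0, -0.002, -0.007, 0.4, 0, 0, 0, 0, -0.002, -0.007, 0.4, 0, 0, 0, 0, -0.002, -0.007, 0.3, 0, 0, 0, 0, -0.002, -0.007, 0.3, 0, 0, 0, 0, -0.002, -0.007, 0.3, 0, 0, 0, 0, -0.002, -0.007, 0.3, 0, 0, 0, 0, -0.002, -0.007, 0.3]}}

```text
clock: 5.45
tool_pos: [447.2, 52.1, 3.1]
tcp_rot: [-1.571, -0.0, -0.0]
contact_force: [-1.5, -0.8, 5.5]
gripper_width: 47.3
```

Call:
{"op": "jog_arm", "data": {"commands": [0, 0, 0, 0, 0, 0.04, 0.3, 0, 0, 0, 0.01, -0.03, 0.06, 0.3, 0, 0, 0, 0.128, -0.412, 0.06, 0.3, 0, 0, 0, 0.128, -0.412, 0.06, 0.3, 0, 0, 0, 0.128, -0.412, 0.06, 0.3, 0, 0, 0, 0.128, -0.412, 0.06, 0.3, 0, 0, 0, 0.128, -0.412, 0.06, 0.3, 0, 0, 0, 0.128, -0.412, 0.06, 0.3, 0, 0, 0, 0.128, -0.412, 0.06, 0.3, 0, 0, 0, 0.128, -0.412, 0.06, 0.3]}}

```text
clock: 6.45
tool_pos: [575.1, -361.6, 62.2]
tcp_rot: [-1.57, 0.001, 0.0]
contact_force: [1.4, 0.3, -1.5]
gripper_width: 47.2
```

```bash
python3 - <<'E'
from wl import *
s=manip.sense();print(s["tool_pos"],s["tcp_rot"],s["contact_force"],s["q"])
c=manip.grab_frame("wrist");save(c,"w2.png",s=1.5);wloc(c,["tray_blue","ring_c","tray_yellow"])
E
```

```text
[ 575.0685984  -361.62198094   62.20338972] [-1.57010369e+00  8.15781966e-04  1.12353057e-07] [ 1.41023728  0.26347174 -1.45124811] [ 0.18766701  0.69059824  0.41337071  1.68364006 -0.35025899  0.84244428
  0.75255481]
tray_blue tip 0.61 [253. 147.] [ 574.5 -315.9    0. ]
tray_blue reg 0.87 [162.  38. 178. 219.] 30667 topmean [ 574.4 -298.3   16.8] z [ 3.  4. 17.] rect [ 575.  -317.1] [121.7 160.9] 2.5
ring_c tip 0.63 [253. 242.] [ 574.4 -390.6    7. ]
ring_c reg 0.89 [217. 198.  81.  81.] 4513 topmean [ 576.3 -360.3   72.6] z [62. 73. 74.] rect [ 576.4 -361.9] [47.9 47. ] 89.1
tray_yellow tip 0.74 [ 56. 158.] [ 396.9 -319.5    0. ]
tray_yellow reg 0.95 [  0.  50. 128. 198.] 19895 topmean [ 411.9 -315.8   15.4] z [ 3.  4. 17.] rect [ 400.5 -317.3] [122.5 161.4] 2.2
```

View pics/w2.png

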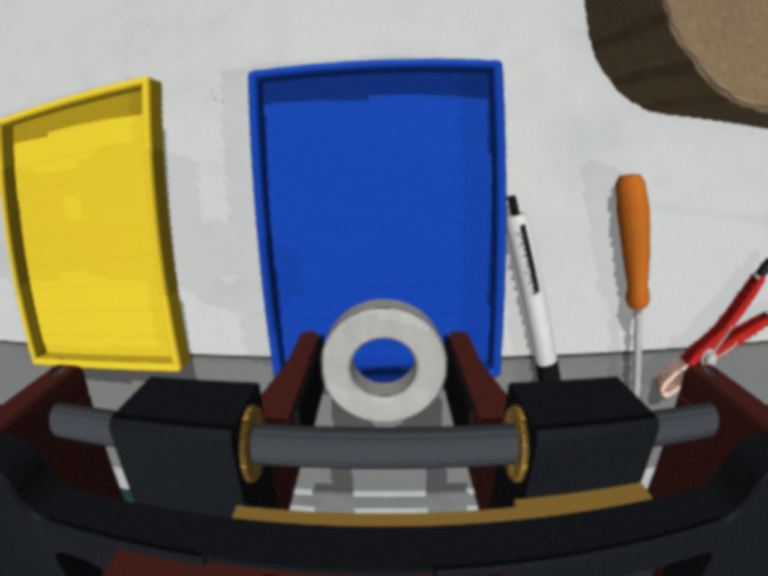

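Call:
{"op": "jog_arm", "data": {"commands": [0, 0, 0, 0, 0.005, -0.03, 0.3, 0, 0, 0, 0, 0.005, -0.045, 0.3, 0, 0, 0, 0, 0.005, -0.05, 0.3, 0, 0, 0, 0, 0.005, -0.054, 0.3, 0, 0, 0, 0, 0.005, -0.0545, 0.3, 0, 0, 0, 0, 0.005, -0.0545, 0.65, 0, 0, 0, 0, 0.005, -0.0545, 0.65, 0, 0, 0, 0, 0.005, -0.0545, 0.65, 0, 0, 0, 0, 0.005, -0.02, 0.65, 0, 0, 0, 0, 0.005, 0.02, 0.65]}}

```text
clock: 7.8
tool_pos: [574.0, -354.2, 82.5]
tcp_rot: [-1.569, 0.003, -0.0]
contact_force: [1.2, -0.1, -0.4]
gripper_width: 57.3
```

```bash
python3 - <<'E'
from wl import *
c=manip.grab_frame("wrist");wloc(c,["ring_c"]);print(manip.sense()["tool_pos"])
E
```

```text
ring_c tip 0.96 [260. 203.] [ 578.6 -356.8    7. ]
ring_c reg 0.63 [229. 172.  59.  59.] 2177 topmean [ 576.5 -354.9   17.7] z [10. 18. 19.] rect [ 576.3 -356.1] [47.1 48.1] 1.9
[ 577.06299714 -356.42846962   86.42339453]
```

Call:
{"op": "jog_arm", "data": {"commands": [0, 0, 0, -0.03, 0.05, 0.02, 0.65, 0, 0, 0, -0.08, 0.35, 0.02, 0.65, 0, 0, 0, -0.08, 0.35, 0.02, 0.65, 0, 0, 0, -0.08, 0.35, 0.02, 0.65, 0, 0, 0, -0.08, 0.35, 0.02, 0.65, 0, 0, 0, -0.08, 0.35, 0.02, 0.65, 0, 0, 0, -0.08, 0.35, 0.02, 0.65, 0, 0, 0, -0.22, 0.63, 0.04, 0.65, 0, 0, 0, -0.22, 0.63, 0.04, 0.65, 0, 0, 0, -0.22, 0.63, 0.04, 0.65]}}

```text
clock: 8.95
tool_pos: [430.8, 117.1, 111.6]
tcp_rot: [-1.571, 0.001, 0.0]
contact_force: [0.7, 0.4, 0.4]
gripper_width: 57.0
```

Call:
{"op": "jog_arm", "data": {"commands": [0, 0, 0, -0.1, 0.16, 0.02, 0.65, 0, 0, 0, -0.1, 0.16, 0.02, 0.65, 0, 0, 0, -0.1, 0.16, 0.02, 0.65, 0, 0, 0, -0.1, 0.16, 0.02, 0.65, 0, 0, 0, -0.1, 0.16, 0.02, 0.65, 0, 0, 0, -0.1, 0.16, 0.02, 0.65, 0, 0, 0, -0.1, 0.16, 0.02, 0.65, 0, 0, 0, -0.1, 0.16, 0.02, 0.65, 0, 0, 0, -0.1, 0.16, 0.02, 0.65, 0, 0, 0, -0.1, 0.16, 0.02, 0.65]}}

```text
clock: 9.95
tool_pos: [332.8, 274.9, 131.9]
tcp_rot: [-1.571, 0.0, -0.002]
contact_force: [-0.1, 0.1, -0.2]
gripper_width: 56.7
```

```bash
python3 - <<'E'
from wl import *
s=manip.sense();print(s["tool_pos"],s["tcp_rot"],s["q"])
c=manip.grab_frame("wrist");save(c,"w3.png",s=1.5);wloc(c,["weight_c","block_c","bar_guide"])
t=manip.grab_frame("top");save(t,"t3.png",(110,190,120,90),6)
E
```

```text
[332.84387512 274.89266778 131.92067872] [-1.57098872e+00  1.92299507e-05 -1.74974628e-03] [-1.15752559  0.20708694  0.36485132  2.22050895 -0.11000024  0.73044151
 -0.71946977]
weight_c tip 0.91 [282. 164.] [359.3 298.1  18.5]
weight_c tip 0.84 [314.  71.] [387.8 387.   18.5]
weight_c tip 0.74 [356. 117.] [429.3 345.5  18.5]
weight_c reg 0.84 [337. 106.  27.  25.] 560 topmean [425.8 346.3  36.4] z [ 2. 24. 38.] rect [426.2 346.4] [15.4 14.6] 1.8
weight_c reg 0.7 [304.  58.  25.  28.] 519 topmean [389.3 387.4  36.3] z [ 9. 25. 38.] rect [389.8 387.8] [15.2 14.9] 76.6
block_c tip 0.71 [340. 253.] [429.2 196.    4.5]
block_c reg 0.7 [332. 241.  18.  20.] 222 topmean [429.8 205.3   9.5] z [ 0.  9. 10.] rect [403.7 238.2] [ 14.7 110.2] 40.1
bar_guide tip 0.67 [467. 175.] [593.4 287.    0. ]
bar_guide reg 0.93 [446. 144.  64.  82.] 4079 topmean [589.  284.2  59.8] z [ 6. 35. 61.] rect [591.5 284.8] [31.  80.2] 2.3
```

View pics/w3.png

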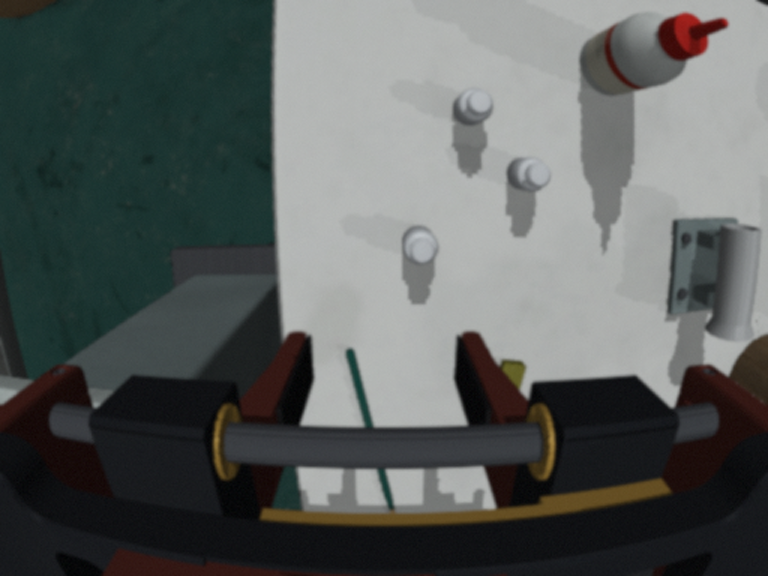

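View pics/t3.png

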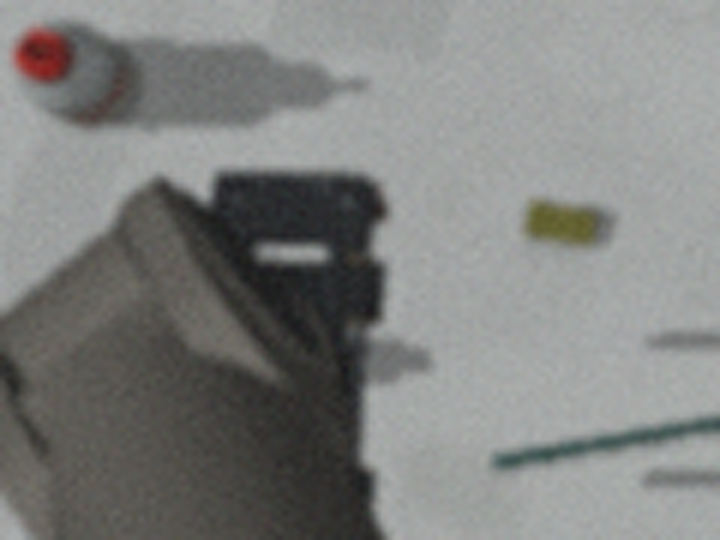

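```bash
python3 - <<'E'
from wl import *
c=manip.grab_frame("wrist");save(c,"w3c.png",(250,30,130,160),4);
P=wcloud(c)
m=(abs(P[...,0]-357)<20)&(abs(P[...,1]-298)<20)&(P[...,2]>31)
Q=P[m];print(len(Q),Q.mean(0),Q.min(0),Q.max(0))
E
```

```text
17090 [359.95714223 297.61280474 230.26784427] [337.00355631 278.01963184  31.435394  ] [376.99891637 309.09439405 256.44573928]
```

View pics/w3c.png

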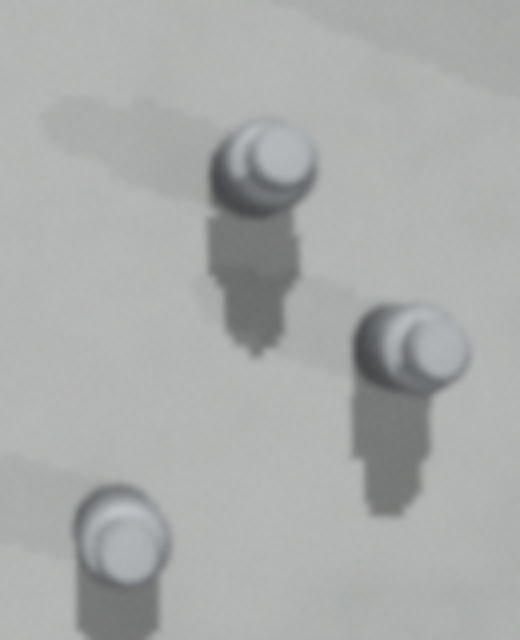

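Call:
{"op": "jog_arm", "data": {"commands": [0, 0, 0, 0.0245, 0.023, -0.04, 0.65, 0, 0, 0, 0.0245, 0.023, -0.07, 0.65, 0, 0, 0, 0.0245, 0.023, -0.09, 0.65, 0, 0, 0, 0.0245, 0.023, -0.11, 0.65, 0, 0, 0, 0.0245, 0.023, -0.123, 0.65, 0, 0, 0, 0.0245, 0.023, -0.127, 0.65, 0, 0, 0, 0.0245, 0.023, -0.127, 0.65, 0, 0, 0, 0.0245, 0.023, -0.127, 0.1, 0, 0, 0, 0.0245, 0.023, -0.127, 0.1, 0, 0, 0, 0.0245, 0.023, -0.127, 0.1]}}

```text
clock: 11.4
tool_pos: [357.2, 299.1, 5.7]
tcp_rot: [-1.57, -0.001, 0.0]
contact_force: [-1.0, 0.3, -0.3]
gripper_width: 36.6
```

Call:
{"op": "jog_arm", "data": {"commands": [0, 0, 0, 0, 0, 0, 0.1, 0, 0, 0, 0, 0, 0, 0.1, 0, 0, 0, 0, 0, 0, 0.1, 0, 0, 0, 0, 0, 0, 0.1, 0, 0, 0, 0, 0, 0, 0.1, 0, 0, 0, 0, 0, 0.02, 0.1, 0, 0, 0, 0.02, -0.02, 0.06, 0.1, 0, 0, 0, 0.04, -0.04, 0.06, 0.1, 0, 0, 0, 0.06, -0.08, 0.06, 0.1, 0, 0, 0, 0.06, -0.1, 0.06, 0.1]}}

```text
clock: 12.4
tool_pos: [419.4, 195.6, 65.4]
tcp_rot: [-1.571, -0.002, -0.004]
contact_force: [0.5, -0.2, -0.5]
gripper_width: 21.3
```

Call:
{"op": "jog_arm", "data": {"commands": [0, 0, 0, 0.03, -0.05, 0, 0.1, 0, 0, 0, 0.1556, -0.458, 0, 0.1, 0, 0, 0, 0.1556, -0.458, 0, 0.1, 0, 0, 0, 0.1556, -0.458, 0, 0.1, 0, 0, 0, 0.1556, -0.458, 0, 0.1, 0, 0, 0, 0.1556, -0.458, 0, 0.1, 0, 0, 0, 0.1556, -0.458, 0, 0.1, 0, 0, 0, 0.1556, -0.458, 0, 0.1, 0, 0, 0, 0.1556, -0.458, 0, 0.1, 0, 0, 0, 0.1556, -0.458, 0, 0.1]}}

```text
clock: 13.4
tool_pos: [572.4, -263.6, 64.8]
tcp_rot: [-1.572, -0.0, -0.003]
contact_force: [-0.2, 0.6, 0.2]
gripper_width: 21.8
```

```bash
python3 - <<'E'
from wl import *
s=manip.sense();print(s["tool_pos"],s["tcp_rot"])
c=manip.grab_frame("wrist");save(c,"w4.png",s=1.5);wloc(c,["weight_c"])
E
```

```text
[ 572.3949851  -263.57942465   64.81160711] [-1.57239087e+00 -5.96799032e-05 -2.75545306e-03]
weight_c reg 0.88 [235. 219.  44.  56.] 1809 topmean [ 573.6 -262.2   95.6] z [65. 84. 97.] rect [ 573.5 -263.4] [15.6 15.7] 30.5
```

View pics/w4.png

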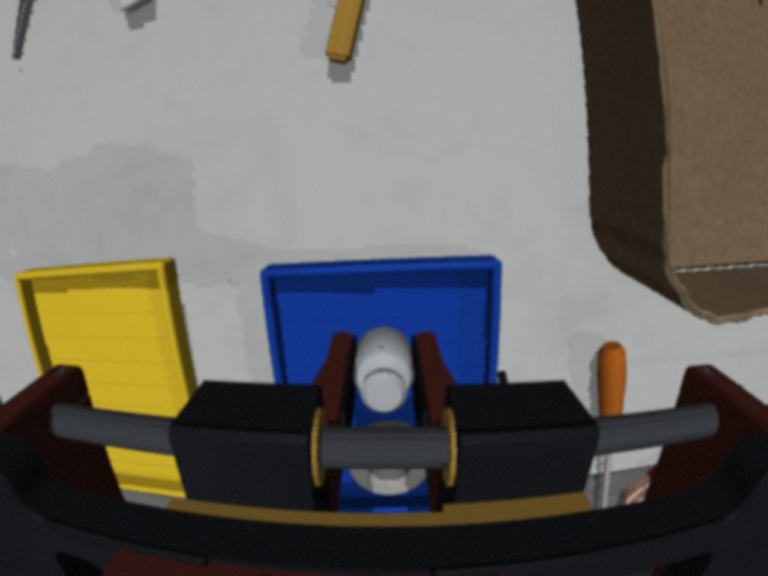

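Call:
{"op": "jog_arm", "data": {"commands": [0, 0, 0, 0.002, 0.001, -0.03, 0.1, 0, 0, 0, 0.002, 0.001, -0.045, 0.1, 0, 0, 0, 0.002, 0.001, -0.051, 0.1, 0, 0, 0, 0.002, 0.001, -0.054, 0.1, 0, 0, 0, 0.002, 0.001, -0.0555, 0.1, 0, 0, 0, 0.002, 0.001, -0.0555, 0.1, 0, 0, 0, 0.002, 0.001, -0.0555, 0.4, 0, 0, 0, 0.002, 0.001, -0.0555, 0.4, 0, 0, 0, 0.002, 0.001, -0.0555, 0.4, 0, 0, 0, 0.002, 0.001, -0.04, 0.4]}}

```text
clock: 14.55
tool_pos: [573.1, -257.7, 24.0]
tcp_rot: [-1.57, 0.003, 0.0]
contact_force: [0.2, 0.8, -0.3]
gripper_width: 34.9
```

Call:
{"op": "jog_arm", "data": {"commands": [0, 0, 0, 0, 0, 0.03, 0.4, 0, 0, 0, 0, 0, 0.065, 0.4, 0, 0, 0, -0.06, 0.45, 0.08, 0.5, 0, 0, 0, -0.06, 0.45, 0.08, 0.5, 0, 0, 0, -0.06, 0.45, 0.08, 0.5, 0, 0, 0, -0.06, 0.45, 0.08, 0.5, 0, 0, 0, -0.06, 0.45, 0.08, 0.5, 0, 0, 0, -0.06, 0.45, 0.08, 0.5, 0, 0, 0, -0.06, 0.45, 0.08, 0.5, 0, 0, 0, -0.06, 0.45, 0.08, 0.5]}}

```text
clock: 15.55
tool_pos: [521.5, 139.8, 104.7]
tcp_rot: [-1.57, -0.002, -0.0]
contact_force: [0.6, -0.5, 0.2]
gripper_width: 43.8
```

```bash
python3 - <<'E'
from wl import *
s=manip.sense();print(s["tool_pos"],s["tcp_rot"],s["q"])
c=manip.grab_frame("wrist");save(c,"w5.png",s=1.5);wloc(c,["block_c"])
c=manip.grab_frame("scene");save(c,"s5.png",(250,120,120,90),6)
E
```

```text
[521.5392471  139.84779292 104.67959816] [-1.57000396e+00 -1.51904926e-03 -3.45074956e-04] [-0.65421844  0.42046741  0.34728853  2.00405247 -0.20596169  0.74846978
 -0.18375831]
block_c tip 0.7 [150. 136.] [426.1 193.    4.5]
block_c reg 0.63 [141. 118.  20.  38.] 755 topmean [428.2 193.9   8.7] z [ 2.  9. 10.] rect [427.6 193.8] [33.8 18.8] 82.7
```

View pics/s5.png

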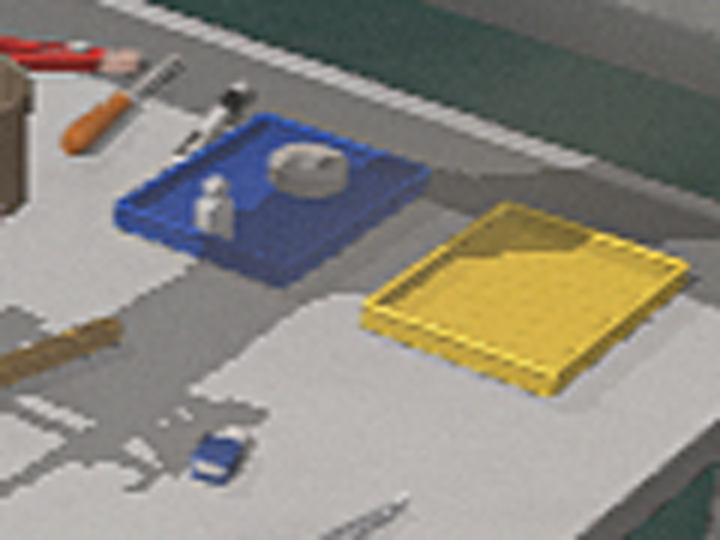

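Call:
{"op": "jog_arm", "data": {"commands": [0, 0, -0.14, -0.094, 0.054, -0.05, 0.45, 0, 0, -0.14, -0.094, 0.054, -0.05, 0.45, 0, 0, -0.14, -0.094, 0.054, -0.05, 0.45, 0, 0, -0.14, -0.094, 0.054, -0.07, 0.45, 0, 0, -0.14, -0.094, 0.054, -0.09, 0.45, 0, 0, -0.14, -0.094, 0.054, -0.098, 0.45, 0, 0, -0.14, -0.094, 0.054, -0.1015, 0.45, 0, 0, -0.14, -0.094, 0.054, -0.1015, 0.45, 0, 0, -0.14, -0.094, 0.054, -0.1015, 0.45, 0, 0, -0.14, -0.094, 0.054, -0.1015, 0.1]}}

```text
clock: 16.75
tool_pos: [428.3, 192.0, 2.4]
tcp_rot: [-1.57, -0.001, -0.14]
contact_force: [-0.6, -0.5, 0.2]
gripper_width: 34.9
```

Call:
{"op": "jog_arm", "data": {"commands": [0, 0, 0, 0, 0, 0, 0.1, 0, 0, 0, 0, 0, 0, 0.1, 0, 0, 0, 0, 0, 0, 0.1, 0, 0, 0, 0, 0, 0, 0.1, 0, 0, 0, 0, 0, 0, 0.1, 0, 0, 0, 0, 0, 0, 0.1, 0, 0, 0, 0, 0, 0.02, 0.1, 0, 0, 0.14, 0.02, -0.02, 0.07, 0.1, 0, 0, 0.14, 0.04, -0.06, 0.07, 0.1, 0, 0, 0.14, 0.05, -0.1, 0.07, 0.1]}}

```text
clock: 17.75
tool_pos: [480.9, 91.6, 73.7]
tcp_rot: [-1.569, -0.005, 0.002]
contact_force: [0.7, -0.7, -0.4]
gripper_width: 17.3
```

Call:
{"op": "jog_arm", "data": {"commands": [0, 0, 0, 0.02, -0.05, 0, 0.1, 0, 0, 0, 0.094, -0.397, 0, 0.1, 0, 0, 0, 0.094, -0.397, 0, 0.1, 0, 0, 0, 0.094, -0.397, 0, 0.1, 0, 0, 0, 0.094, -0.397, 0, 0.1, 0, 0, 0, 0.094, -0.397, 0, 0.1, 0, 0, 0, 0.094, -0.397, 0, 0.1, 0, 0, 0, 0.094, -0.397, 0, 0.1, 0, 0, 0, 0.094, -0.397, 0, 0.1, 0, 0, 0, 0.094, -0.397, 0, 0.1]}}

```text
clock: 18.75
tool_pos: [570.8, -307.6, 71.2]
tcp_rot: [-1.572, 0.001, -0.004]
contact_force: [-0.0, 1.6, -1.5]
gripper_width: 17.4
```

```bash
python3 - <<'E'
from wl import *
s=manip.sense();print(s["tool_pos"],s["tcp_rot"])
c=manip.grab_frame("wrist");save(c,"w6.png",s=1.5);wloc(c,["block_c","weight_c"])
E
```

```text
[ 570.83969815 -307.55266492   71.24404738] [-1.57176381e+00  6.20682078e-04 -3.77774928e-03]
block_c tip 0.64 [257. 235.] [ 573.  -335.9    4.5]
block_c reg 0.66 [240. 208.  31.  55.] 1792 topmean [ 572.1 -304.3   78. ] z [74. 78. 79.] rect [ 572.1 -305.6] [34.2 17.9] 88.9
weight_c tip 0.75 [261. 144.] [ 575.9 -258.5   18.5]
weight_c reg 0.65 [244. 129.  33.  32.] 813 topmean [ 576.1 -258.5   40.5] z [19. 39. 42.] rect [ 576.  -258.7] [14.5 15. ] 44.9
```

View pics/w6.png

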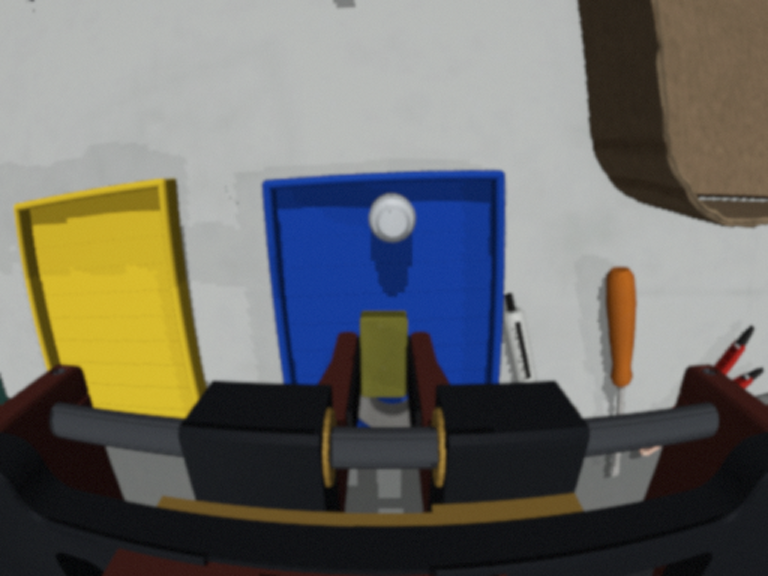

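Call:
{"op": "jog_arm", "data": {"commands": [0, 0, 0, 0.002, 0, -0.035, 0.1, 0, 0, 0, 0.002, 0, -0.05, 0.1, 0, 0, 0, 0.002, 0, -0.059, 0.1, 0, 0, 0, 0.002, 0, -0.0635, 0.1, 0, 0, 0, 0.002, 0, -0.0645, 0.1, 0, 0, 0, 0.002, 0, -0.065, 0.1, 0, 0, 0, 0.002, 0, -0.065, 0.45, 0, 0, 0, 0.002, 0, -0.065, 0.45, 0, 0, 0, 0.002, 0, -0.065, 0.45, 0, 0, 0, 0.002, 0, -0.04, 0.45]}}

```text
clock: 20.0
tool_pos: [571.6, -303.9, 29.4]
tcp_rot: [-1.569, 0.005, 0.0]
contact_force: [0.6, 0.1, -0.2]
gripper_width: 39.2
```

Call:
{"op": "jog_arm", "data": {"commands": [0, 0, 0, 0, 0, 0.03, 0.45, 0, 0, 0, 0, 0, 0.07, 0.45, 0, 0, 0.1, -0.03, 0.2, 0.09, 0.45, 0, 0, 0.3, -0.08, 0.22, 0.09, 0.45, 0, 0, 0.3, -0.15, 0.24, 0.09, 0.45, 0, 0, 0.3, -0.15, 0.24, 0.06, 0.45, 0, 0, 0.3, -0.15, 0.24, 0.06, 0.45, 0, 0, 0.3, -0.15, 0.24, 0.06, 0.45, 0, 0, 0.3, -0.15, 0.24, 0.06, 0.45, 0, 0, 0.3, -0.15, 0.24, 0.06, 0.45]}}

```text
clock: 21.0
tool_pos: [423.8, -64.7, 92.1]
tcp_rot: [-1.571, -0.001, 0.302]
contact_force: [0.8, -0.6, 0.6]
gripper_width: 39.4
```

```bash
python3 - <<'E'
from wl import *
s=manip.sense();print(s["tool_pos"],s["tcp_rot"],s["q"])
c=manip.grab_frame("wrist");save(c,"w7.png",s=1.5);wloc(c,["rubber_c","bar_c"])
c=manip.grab_frame("scene");save(c,"s7.png",(250,120,120,90),6)
E
```

```text
[423.83108964 -64.67872065  92.1030977 ] [-1.57085302e+00 -9.27138110e-04  3.01608902e-01] [-0.21860796  0.27459406  0.25890873  2.25331449 -0.1193779   0.62489229
  0.4295285 ]
rubber_c tip 0.85 [264. 205.] [434.7 -70.5   6. ]
rubber_c reg 0.68 [374. 160.  70.  94.] 1632 topmean [571.5 -30.4  11.3] z [ 2. 11. 13.] rect [572.6 -32.6] [107.2  13.5] 78.3
rubber_c reg 0.58 [249. 180.  26.  51.] 1061 topmean [432.6 -68.8  12.1] z [10. 12. 13.] rect [432.9 -69.9] [19.8 41.4] 17.1
rubber_c reg 0.45 [201. 331.  35.  12.] 186 topmean [ 427.2 -231.    14.3] z [-0.  6. 13.] rect [ 414.8 -145.1] [ 28.2 189.1] 10.7
bar_c tip 0.61 [396. 229.] [566.6 -55.7   6. ]
bar_c reg 0.78 [373. 161.  68.  93.] 1659 topmean [571.1 -30.7  11.8] z [ 2. 11. 13.] rect [533.8 -42.9] [139.9  91. ] 18.1
```

View pics/s7.png

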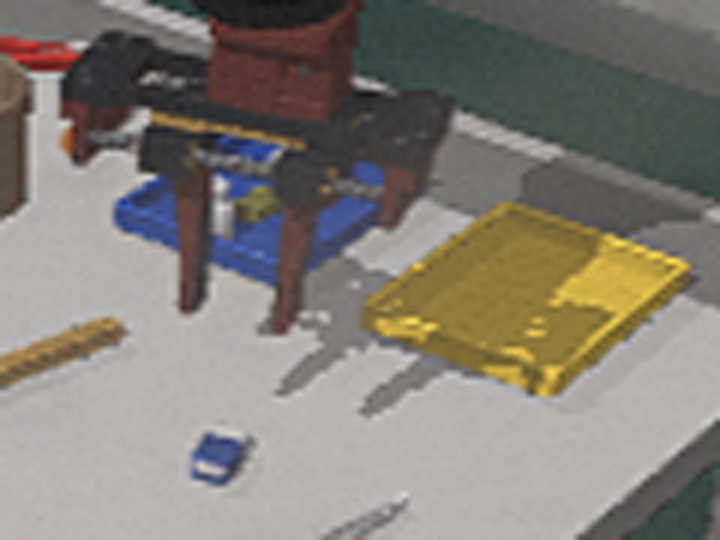

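View pics/w7.png

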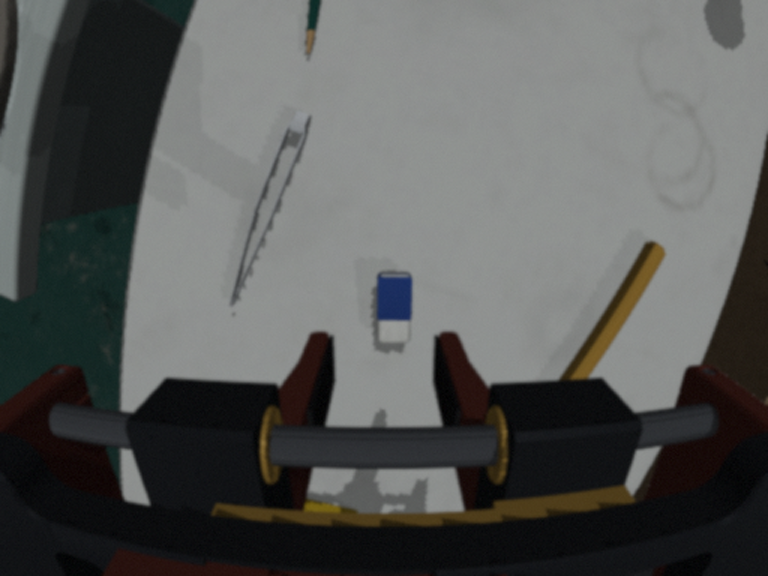

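Call:
{"op": "jog_arm", "data": {"commands": [0, 0, 0, 0.009, -0.005, -0.04, 0.45, 0, 0, 0, 0.009, -0.005, -0.06, 0.45, 0, 0, 0, 0.009, -0.005, -0.075, 0.45, 0, 0, 0, 0.009, -0.005, -0.085, 0.45, 0, 0, 0, 0.009, -0.005, -0.089, 0.45, 0, 0, 0, 0.009, -0.005, -0.089, 0.45, 0, 0, 0, 0.009, -0.005, -0.089, 0.1, 0, 0, 0, 0.009, -0.005, -0.089, 0.1, 0, 0, 0, 0.009, -0.005, -0.089, 0.1, 0, 0, 0, 0.009, -0.005, -0.089, 0.1]}}

```text
clock: 22.3
tool_pos: [433.1, -70.1, 3.2]
tcp_rot: [-1.571, -0.001, 0.3]
contact_force: [-0.0, 0.5, 5.5]
gripper_width: 19.3
```

Call:
{"op": "jog_arm", "data": {"commands": [0, 0, 0, 0, 0, 0, 0.1, 0, 0, 0, 0, 0, 0, 0.1, 0, 0, 0, 0, 0, 0, 0.1, 0, 0, 0, 0, 0, 0.03, 0.1, 0, 0, 0, 0, -0.02, 0.06, 0.1, 0, 0, -0.3, -0.033, -0.247, 0.06, 0.1, 0, 0, -0.3, -0.033, -0.247, 0.06, 0.1, 0, 0, -0.3, -0.033, -0.247, 0.06, 0.1, 0, 0, -0.3, -0.033, -0.247, 0.06, 0.1, 0, 0, -0.3, -0.033, -0.247, 0.06, 0.1]}}

```text
clock: 23.3
tool_pos: [398.4, -321.2, 63.1]
tcp_rot: [-1.573, -0.001, -0.004]
contact_force: [0.1, 0.5, 0.1]
gripper_width: 19.6
```

```bash
python3 - <<'E'
from wl import *
s=manip.sense();print(s["tool_pos"],s["tcp_rot"],s["q"])
c=manip.grab_frame("wrist");save(c,"w8.png",s=1.5);wloc(c,["rubber_c","tray_yellow"])
E
```

```text
[ 398.40453539 -321.21971598   63.12137115] [-1.57273902e+00 -5.72537037e-04 -3.68794841e-03] [ 0.27984998  0.45199536  0.34281851  2.09228863 -0.24833054  0.63364949
  0.78817026]
rubber_c tip 0.72 [256. 236.] [ 400.  -346.1    6. ]
rubber_c reg 0.86 [234. 202.  39.  74.] 2368 topmean [ 399.7 -318.6   72. ] z [65. 72. 73.] rect [ 399.7 -320.5] [19.7 41.8] 0.3
tray_yellow tip 0.75 [253. 201.] [ 397.5 -318.4    0. ]
tray_yellow reg 0.75 [168.  95. 171. 192.] 23277 topmean [ 399.1 -277.7   17.6] z [ 3.  4. 17.] rect [ 399.5 -299.2] [121.5 126.2] 2.2
```

View pics/w8.png

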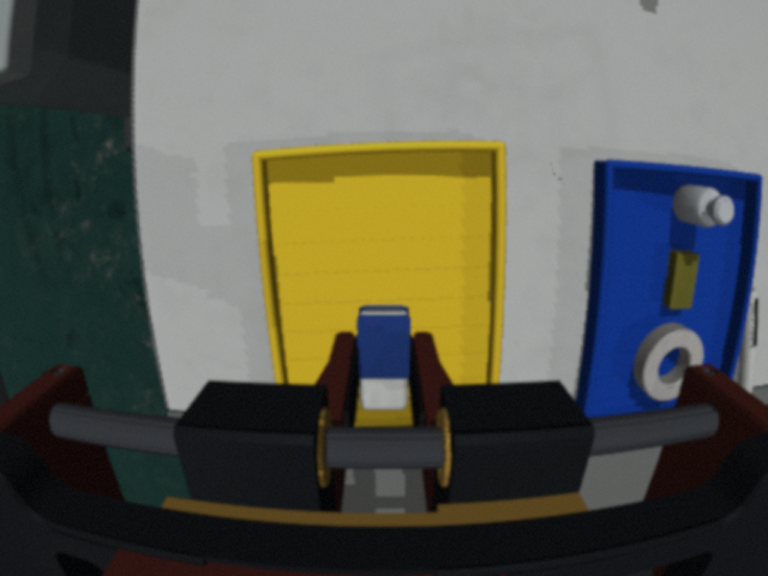

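Call:
{"op": "jog_arm", "data": {"commands": [0, 0, 0, 0, 0, -0.03, 0.1, 0, 0, 0, 0, 0, -0.045, 0.1, 0, 0, 0, 0, 0, -0.052, 0.1, 0, 0, 0, 0, 0, -0.0555, 0.1, 0, 0, 0, 0, 0, -0.056, 0.1, 0, 0, 0, 0, 0, -0.056, 0.1, 0, 0, 0, 0, 0, -0.056, 0.5, 0, 0, 0, 0, 0, -0.056, 0.5, 0, 0, 0, 0, 0, -0.056, 0.5, 0, 0, 0, 0, 0, -0.03, 0.5]}}

```text
clock: 24.55
tool_pos: [398.0, -315.9, 31.0]
tcp_rot: [-1.568, 0.004, 0.0]
contact_force: [0.0, 0.3, 0.3]
gripper_width: 43.5
```

Call:
{"op": "jog_arm", "data": {"commands": [0, 0, 0, 0, 0, 0.03, 0.5, 0, 0, 0, 0, 0, 0.07, 0.45, 0, 0, -0.23, 0.08, 0.05, 0.1, 0.45, 0, 0, -0.23, 0.17, 0.2, 0.1, 0.45, 0, 0, -0.23, 0.17, 0.2, 0.1, 0.45, 0, 0, -0.23, 0.17, 0.2, 0.1, 0.45, 0, 0, -0.23, 0.17, 0.2, 0.1, 0.45, 0, 0, -0.23, 0.17, 0.2, 0.1, 0.45, 0, 0, -0.23, 0.17, 0.2, 0.1, 0.45, 0, 0, -0.23, 0.17, 0.2, 0.1, 0.45]}}

```text
clock: 25.55
tool_pos: [568.7, -118.3, 132.5]
tcp_rot: [-1.572, 0.001, -0.231]
contact_force: [-0.7, 0.4, -0.4]
gripper_width: 39.3
```

```bash
python3 - <<'E'
from wl import *
s=manip.sense();print(s["tool_pos"],s["tcp_rot"],s["q"])
c=manip.grab_frame("wrist");save(c,"w9.png",s=1.5);wloc(c,["bar_c"])
c=manip.grab_frame("top");save(c,"t9.png",(320,140,120,90),6)
E
```

```text
[ 568.74953993 -118.2782132   132.47950083] [-1.57182678e+00  8.00893468e-04 -2.30662485e-01] [-0.21175817  0.4482003   0.40129845  1.88978209 -0.22620175  0.84880549
  0.07392274]
bar_c tip 0.86 [240. 128.] [568.6 -60.2   6. ]
bar_c reg 0.75 [228.  46.  19. 163.] 2146 topmean [567.9 -57.   11.8] z [ 4. 12. 13.] rect [567.5 -59.2] [159.   12.5] 78.2
```

View pics/t9.png

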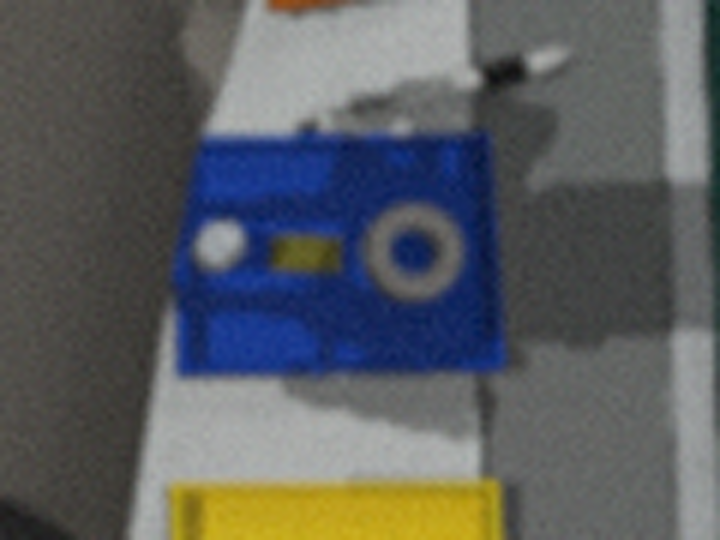

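View pics/w9.png

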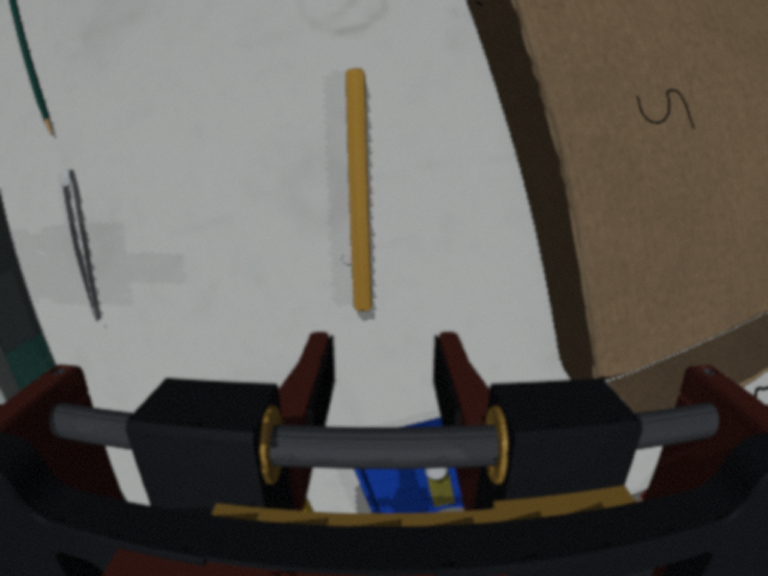

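```bash
python3 - <<'E'
from wl import *
c=manip.grab_frame("wrist");P=wcloud(c)
m=(P[...,0]>600)&(P[...,1]>-220)&(P[...,1]<80)&(P[...,2]>20)&(P[...,2]<110)
Q=P[m]
for y in range(-220,80,40):
    q=Q[(Q[:,1]>y)&(Q[:,1]<y+40)]
    if len(q): print(y,len(q),"xmin",np.percentile(q[:,0],1).round(),"zmax",np.percentile(q[:,2],99).round())
c=manip.grab_frame("top");P=cloud(c)
m=(P[...,0]>560)&(P[...,0]<760)&(P[...,2]>30)&(P[...,2]<150)&(P[...,1]>-200)&(P[...,1]<450)
Q=P[m]
for y in range(-220,450,40):
    q=Q[(Q[:,1]>y)&(Q[:,1]<y+40)]
    if len(q): print(y,len(q),"xmin",np.percentile(q[:,0],2).round(),"zmax",np.percentile(q[:,2],99).round())
E
```

```text
-220 404 xmin 682.0 zmax 75.0
-180 867 xmin 679.0 zmax 77.0
-140 1014 xmin 677.0 zmax 78.0
-100 1150 xmin 675.0 zmax 78.0
-60 1236 xmin 672.0 zmax 78.0
-20 1247 xmin 669.0 zmax 77.0
20 396 xmin 664.0 zmax 77.0
-140 11 xmin 676.0 zmax 77.0
-100 72 xmin 674.0 zmax 81.0
-60 67 xmin 670.0 zmax 81.0
-20 83 xmin 668.0 zmax 80.0
20 80 xmin 664.0 zmax 81.0
60 79 xmin 662.0 zmax 78.0
100 75 xmin 660.0 zmax 80.0
140 79 xmin 657.0 zmax 81.0
180 83 xmin 658.0 zmax 79.0
220 192 xmin 578.0 zmax 77.0
260 298 xmin 577.0 zmax 66.0
300 241 xmin 574.0 zmax 64.0
340 68 xmin 696.0 zmax 37.0
380 3 xmin 705.0 zmax 32.0
420 5 xmin 682.0 zmax 32.0
```

Call:
{"op": "jog_arm", "data": {"commands": [0, 0, 0.025, -0.01, 0.018, -0.06, 0.35, 0, 0, 0.025, -0.01, 0.018, -0.09, 0.35, 0, 0, 0.025, -0.01, 0.018, -0.11, 0.35, 0, 0, 0.025, -0.01, 0.018, -0.122, 0.35, 0, 0, 0.025, -0.01, 0.018, -0.1295, 0.35, 0, 0, 0.025, -0.01, 0.018, -0.1295, 0.35, 0, 0, 0.025, -0.01, 0.018, -0.1295, 0.35, 0, 0, 0.025, -0.01, 0.018, -0.1295, 0, 0, 0, 0.025, -0.01, 0.018, -0.1295, 0, 0, 0, 0.025, -0.01, 0.018, -0.1295, 0]}}

```text
clock: 26.85
tool_pos: [560.0, -99.1, 3.8]
tcp_rot: [-1.571, -0.001, -0.205]
contact_force: [-1.1, 0.6, 4.0]
gripper_width: 11.4
```

Call:
{"op": "jog_arm", "data": {"commands": [0, 0, 0, 0, 0, 0, 0, 0, 0, 0, 0, 0, 0, 0, 0, 0, 0, 0, 0, 0, 0, 0, 0, 0, 0, 0, 0, 0, 0, 0, 0, 0, 0, 0, 0, 0, 0, 0, 0, 0, 0.01, 0, 0, 0, 0, 0, 0, 0.02, 0, 0, 0, 0, 0, 0, 0.035, 0, 0, 0, 0, 0, 0, 0.05, 0, 0, 0, 0, 0, 0, 0.06, 0, 0, 0, 0, 0, 0, 0.06, 0]}}

```text
invalid input at $.commands: expected 10 rows
```

```bash
cat > bar.py <<'E'
from wl import *
def barfit(c,fish=True):
    P=wcloud(c) if fish else cloud(c)
    d=manip.regions_of(c,"bar_c")
    for e in d[:2]:
        m=e["pixels"]&(c["range_z"]>0);Q=P[m]
        med=np.median(Q,0);Q=Q[np.linalg.norm(Q-med,axis=1)<110]
        # top face: fit line by PCA
        for _ in range(3):
            mu=Q.mean(0);v=np.linalg.svd(Q-mu,full_matrices=False)[2][0];v*=np.sign(v[1])
            r=np.linalg.norm((Q-mu)-np.outer((Q-mu)@v,v),axis=1);Q=Q[r<9]
        t=(Q-mu)@v
        # top surface via mean z near ends
        zs=[np.percentile(Q[(t>a)&(t<a+15)][:,2],70).round(1) if ((t>a)&(t<a+15)).sum()>5 else None for a in np.arange(t.min(),t.max(),20)]
        r=cv2.minAreaRect(Q[:,:2].astype(np.float32))
        print("bar p",round(e["p"],2),len(Q),"mu",mu.round(1),"yaw",np.degrees(np.arctan2(v[1],v[0])).round(1),"pitch",np.degrees(np.arcsin(v[2])).round(1),"ends",(mu+v*t.min()).round(1),(mu+v*np.percentile(t,99.5)).round(1),"ztop",zs,"rect",np.round(r[0],1),np.round(r[1],1),round(r[2],1))
E
python3 - <<'E'
from bar import *
s=manip.sense();print(s["tool_pos"],s["tcp_rot"],s["gripper_width"])
c=manip.grab_frame("wrist");save(c,"w10.png",s=1.5);barfit(c)
E
```

```text
[559.96409561 -99.10861989   3.83050762] [-1.57056889e+00 -8.00863981e-04 -2.04879454e-01] 11.413931231678367
bar p 0.83 5814 mu [571.4 -49.   11.8] yaw 78.7 pitch -0.0 ends [ 555.8 -127.2   11.9] [584.9  18.4  11.8] ztop [np.float64(12.2), np.float64(12.1), np.float64(12.2), np.float64(12.1), np.float64(12.1), np.float64(12.2), np.float64(12.2), np.float64(12.2)] rect [570.4 -53.9] [149.6  12.4] 78.4
```

View pics/w10.png

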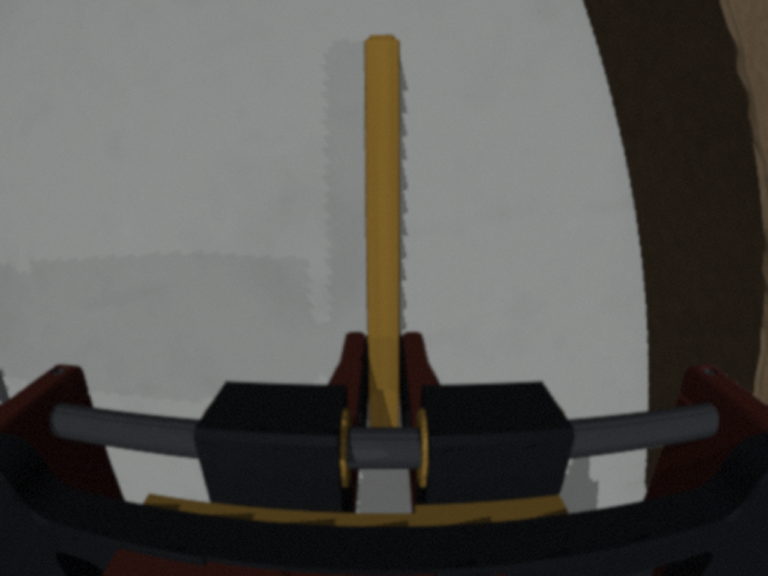

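Call:
{"op": "jog_arm", "data": {"commands": [0, 0, 0, 0, 0, 0, 0, 0, 0, 0, 0, 0, 0.005, 0, 0, 0, 0, 0, 0, 0.015, 0, 0, 0, 0, 0, 0.01, 0.03, 0, 0, 0, 0.05, 0.005, 0.03, 0.04, 0, 0, 0, 0.1, 0.01, 0.06, 0.04, 0, 0, 0, 0.15, 0.015, 0.09, 0.04, 0, 0, 0, 0.17, 0.02, 0.12, 0.04, 0, 0, 0, 0.17, 0.025, 0.15, 0.04, 0, 0, 0, 0.17, 0.025, 0.16, 0.04, 0]}}

```text
clock: 27.95
tool_pos: [585.4, 66.2, 44.3]
tcp_rot: [-1.568, -0.002, -0.03]
contact_force: [0.2, 0.3, -0.7]
gripper_width: 11.9
```

```bash
cat > tube.py <<'E'
from wl import *
def tubefit(c,fish=True,zmin=48):
    P=wcloud(c) if fish else cloud(c)
    d=manip.regions_of(c,"bar_guide")[0]
    m=d["pixels"]&(c["range_z"]>0);Q=P[m]
    Q=Q[(Q[:,2]>zmin)&(Q[:,2]<70)&(abs(Q[:,1]-284)<60)]
    # cylinder fit of the plain part: axis x = a + b*(y-284), height h ; radius 16.5
    from scipy.optimize import least_squares
    T=Q[(Q[:,1]>262)&(Q[:,1]<322)]
    def res(p):
        a,b,h=p
        x=(T[:,0]-a-b*(T[:,1]-284))/np.hypot(1,b)
        return np.hypot(x,T[:,2]-h)-16.5
    s=least_squares(res,[591,0,45],loss="soft_l1",f_scale=1)
    print("tube n",len(T),"p",round(d["p"],2),"axis x@284=%.1f slope=%.4f h=%.1f"%tuple(s.x),"rms",np.sqrt(np.mean(s.fun**2)).round(2),"y range",np.percentile(Q[:,1],[0.5,99.5]).round(1),"ztop flare",Q[:,2].max().round(1))
E
python3 - <<'E'
from bar import *
from tube import *
s=manip.sense();print(s["tool_pos"],s["tcp_rot"],s["gripper_width"])
c=manip.grab_frame("wrist");save(c,"w11.png",s=1.5);barfit(c);tubefit(c)
wloc(c,["bar_guide"])
c=manip.grab_frame("scene");save(c,"s11.png",(120,140,180,130),4)
E
```

```text
[585.41458786  66.16998627  44.29653794] [-1.56832894e+00 -1.53895239e-03 -2.96995448e-02] 11.941841139109787
bar p 0.61 5782 mu [587.8 117.6  52.3] yaw 88.7 pitch -0.0 ends [585.9  37.4  52.3] [589.4 186.1  52.2] ztop [np.float64(52.6), np.float64(52.6), np.float64(52.6), np.float64(52.6), np.float64(52.6), np.float64(52.7), np.float64(52.7), np.float64(52.7)] rect [587.6 112.3] [149.8  12.5] 88.4Traceback (most recent call last):
  File "<stdin>", line 4, in <module>
  File "tube.py", line 4, in tubefit
    d=manip.regions_of(c,"bar_guide")[0]
      ~~~~~~~~~~~~~~~~~~~~~~~~~~~~~~~^^^
IndexError: list index out of range
```

View pics/w11.png

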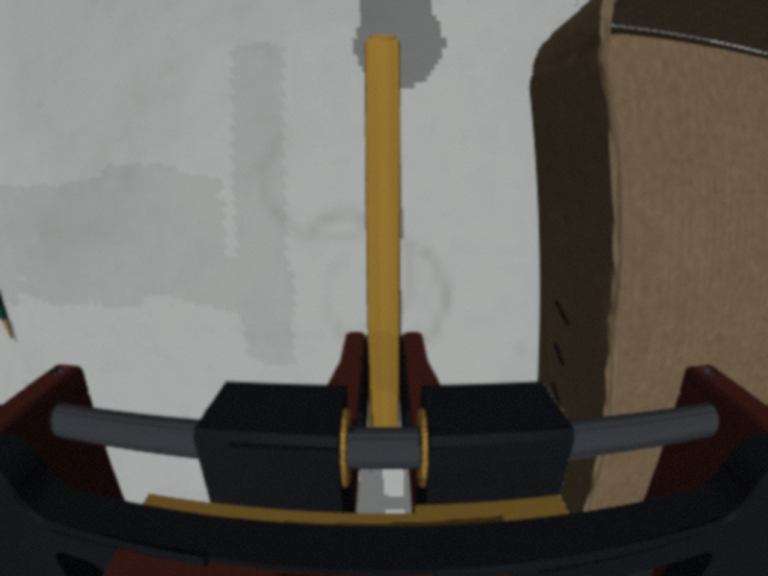

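Call:
{"op": "jog_arm", "data": {"commands": [0, 0, 0, -0.06, 0.03, 0.05, 0, 0, 0, 0, -0.06, 0.04, 0.1, 0, 0, 0, 0, -0.06, 0.04, 0.12, 0, 0, 0, 0, -0.06, 0.04, 0.12, 0, 0, 0, 0, -0.06, 0.04, 0.12, 0, 0, 0, 0, -0.06, 0.04, 0.12, 0, 0, 0, 0, -0.06, 0.04, 0.12, 0, 0, 0, 0, -0.06, 0.04, 0.12, 0, 0, 0, 0, -0.06, 0.04, 0.12, 0, 0, 0, 0, -0.06, 0.04, 0.12, 0]}}

```text
clock: 29.1
tool_pos: [524.5, 100.6, 162.7]
tcp_rot: [-1.571, 0.001, -0.035]
contact_force: [-0.5, -0.0, -0.6]
gripper_width: 11.7
```

```bash
python3 - <<'E'
from bar import *
from tube import *
s=manip.sense();print(s["tool_pos"],s["tcp_rot"],s["gripper_width"])
c=manip.grab_frame("wrist");save(c,"w12.png",s=1.5);barfit(c)
try: tubefit(c);wloc(c,["bar_guide"])
except Exception as e: print(e)
c=manip.grab_frame("top");save(c,"t12.png",(130,130,120,90),6)
try: tubefit(c,False)
except Exception as e: print(e)
c=manip.grab_frame("scene");save(c,"s12.png",(120,140,180,130),4)
try: tubefit(c,False)
except Exception as e: print(e)
E
```

```text
[524.53837599 100.62453726 162.71144007] [-1.57131519e+00  7.82117913e-04 -3.52852510e-02] 11.732205221799825
bar p 0.65 5820 mu [527.4 151.8 170.6] yaw 88.4 pitch -0.3 ends [525.2  72.1 170.9] [529.3 220.3 170.3] ztop [np.float64(171.1), np.float64(171.2), np.float64(171.0), np.float64(170.9), np.float64(170.9), np.float64(170.9), np.float64(170.8), np.float64(170.6)] rect [527.1 147. ] [150.   12.2] 88.3
tube n 553 p 0.94 axis x@284=593.2 slope=-0.0898 h=44.7 rms 0.68 y range [243.1 280.3] ztop flare 67.2
bar_guide tip 0.89 [312.  11.] [594.4 286.9   0. ]
bar_guide reg 0.94 [282.   0.  65.  43.] 2747 topmean [594.  260.6  60.5] z [ 6. 31. 63.] rect [594.4 261.8] [32.7 35.7] 4.4
tube n 219 p 0.56 axis x@284=592.7 slope=-0.1184 h=45.8 rms 2.13 y range [244.5 324.2] ztop flare 69.9
tube n 188 p 0.85 axis x@284=591.3 slope=-0.1029 h=46.0 rms 1.86 y range [243.9 327. ] ztop flare 68.6
```

View pics/w12.png

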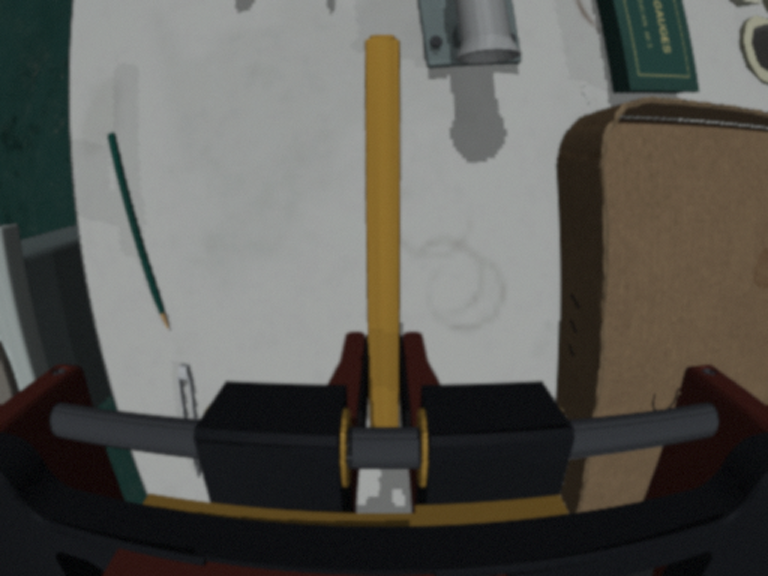

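View pics/s12.png

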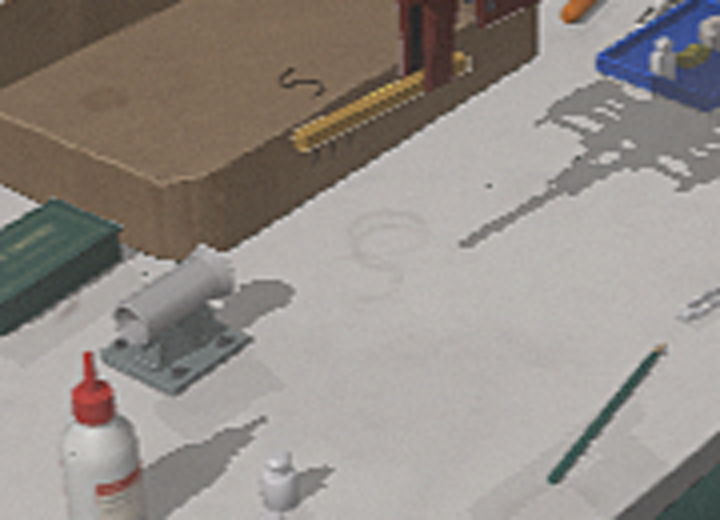

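Call:
{"op": "jog_arm", "data": {"commands": [0, 0, 0.05, 0.04, -0.011, 0, 0, 0, 0, 0.1, 0.085, -0.011, -0.03, 0, 0, 0, 0.128, 0.085, -0.011, -0.06, 0, 0, 0, 0.128, 0.085, -0.011, -0.09, 0, 0, 0, 0.128, 0.086, -0.011, -0.11, 0, 0, 0, 0.128, 0.086, -0.011, -0.1195, 0, 0, 0, 0.128, 0.086, -0.011, -0.1195, 0, 0, 0, 0.128, 0.086, -0.011, -0.1195, 0, 0, 0, 0.128, 0.086, -0.011, -0.1195, 0, 0, 0, 0.128, 0.086, -0.011, -0.1195, 0]}}

```text
clock: 30.55
tool_pos: [611.4, 90.1, 45.0]
tcp_rot: [-1.57, -0.002, 0.093]
contact_force: [0.7, 0.1, -0.9]
gripper_width: 11.6
```

```bash
python3 - <<'E'
from bar import *
from tube import *
s=manip.sense();print(s["tool_pos"],s["tcp_rot"],s["gripper_width"])
c=manip.grab_frame("wrist");barfit(c)
c=manip.grab_frame("top");save(c,"t13.png",(130,130,130,90),6);barfit(c,False)
try: tubefit(c,False)
except Exception as e: print(e)
c=manip.grab_frame("scene");save(c,"s13.png",(120,140,180,130),4);barfit(c,False)
try: tubefit(c,False)
except Exception as e: print(e)
E
```

```text
[611.43327615  90.13397659  44.96091767] [-1.57034886 -0.00206973  0.09309603] 11.595266989712625
bar p 0.67 5647 mu [607.5 141.2  52.8] yaw 95.8 pitch -0.1 ends [615.6  61.6  53. ] [600.6 209.   52.7] ztop [np.float64(53.3), np.float64(53.3), np.float64(53.2), np.float64(53.2), np.float64(53.2), np.float64(53.2), np.float64(53.1), np.float64(53.0)] rect [607.9 136.2] [ 12.2 150. ] 5.7
bar p 0.56 45 mu [600.4 195.6  51.9] yaw 97.6 pitch 3.9 ends [602.2 181.9  50.9] [598.6 208.6  52.8] ztop [np.float64(52.9), np.float64(56.4)] rect [601.  195.1] [13.1 27.6] 10.1
bar p 0.26 55 mu [585.1 282.8  36.1] yaw 137.1 pitch -67.5 ends [594.5 274.1  67.2] [575.2 292.    3.6] ztop [np.float64(62.5), None, None, np.float64(9.2)] rect [584.5 284.2] [15.7 38.1] 49.2
index -1 is out of bounds for axis 0 with size 0
bar p 0.72 136 mu [599.5 161.9  50.4] yaw 96.1 pitch -0.7 ends [605.6 104.8  51.1] [594.2 211.4  49.7] ztop [np.float64(52.5), np.float64(53.6), np.float64(53.4), np.float64(52.5), np.float64(53.1), np.float64(52.1)] rect [601.2 158.3] [ 14.1 107.2] 5.4
tube n 188 p 0.65 axis x@284=591.4 slope=-0.1022 h=46.0 rms 1.92 y range [243.7 325.1] ztop flare 68.1
  return _methods._mean(a, axis=axis, dtype=dtype,
  ret = ret.dtype.type(ret / rcount)
```

View pics/t13.png

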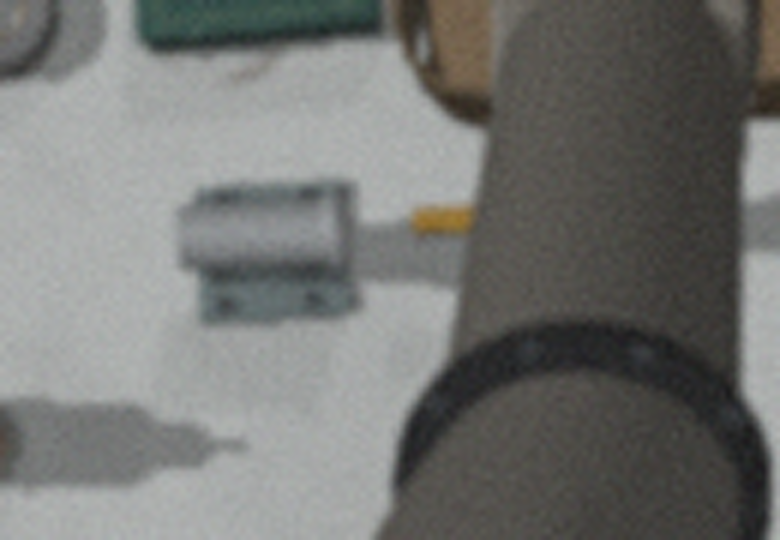

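View pics/s13.png

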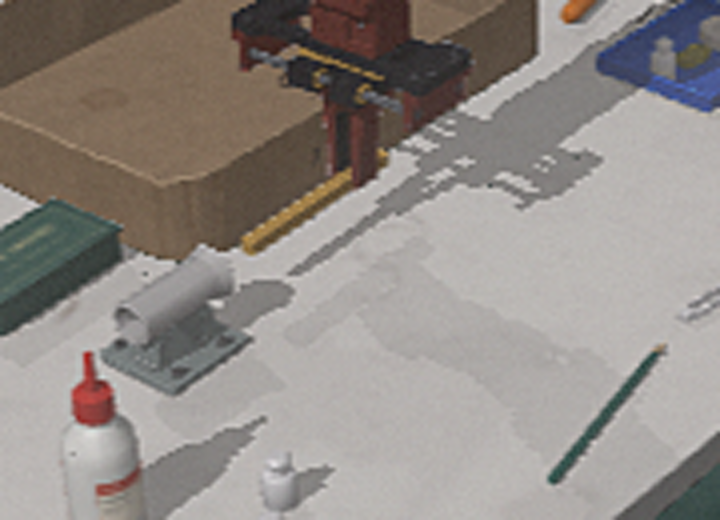

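Call:
{"op": "jog_arm", "data": {"commands": [0, 0, 0, -0.0005, 0, -0.002, 0, 0, 0, 0, -0.0015, 0.01, -0.002, 0, 0, 0, 0, -0.0025, 0.02, -0.002, 0, 0, 0, 0, -0.0035, 0.03, -0.002, 0, 0, 0, 0, -0.0045, 0.04, -0.002, 0, 0, 0, 0, -0.005, 0.045, -0.002, 0, 0, 0, 0, -0.0055, 0.05, -0.002, 0, 0, 0, 0, -0.0055, 0.05, -0.002, 0, 0, 0, 0, -0.0055, 0.05, -0.002, 0, 0, 0, 0, -0.0055, 0.05, -0.002, 0]}}

```text
clock: 31.95
tool_pos: [605.3, 139.2, 41.7]
tcp_rot: [-1.571, -0.0, 0.092]
contact_force: [-0.3, 0.2, -0.7]
gripper_width: 11.8
```

```bash
python3 - <<'E'
from bar import *
s=manip.sense();print(s["tool_pos"],s["tcp_rot"],s["gripper_width"],s["contact_force"])
c=manip.grab_frame("wrist");save(c,"w14.png",s=1.5);barfit(c)
c=manip.grab_frame("scene");save(c,"s14.png",(140,190,70,60),8)
E
```

```text
[605.2622244  139.20996161  41.74152517] [-1.57113748e+00 -4.44203461e-05  9.21802514e-02] 11.780634560756807 [-0.25409937  0.24445997 -0.74793161]
bar p 0.72 5156 mu [601.9 185.3  49.6] yaw 95.7 pitch -0.2 ends [609.4 110.8  49.8] [595.8 246.7  49.4] ztop [np.float64(50.1), np.float64(50.0), np.float64(50.0), np.float64(49.9), np.float64(49.9), np.float64(49.9), np.float64(49.8)] rect [602.4 179.2] [ 12.1 137.6] 5.6
```

View pics/w14.png

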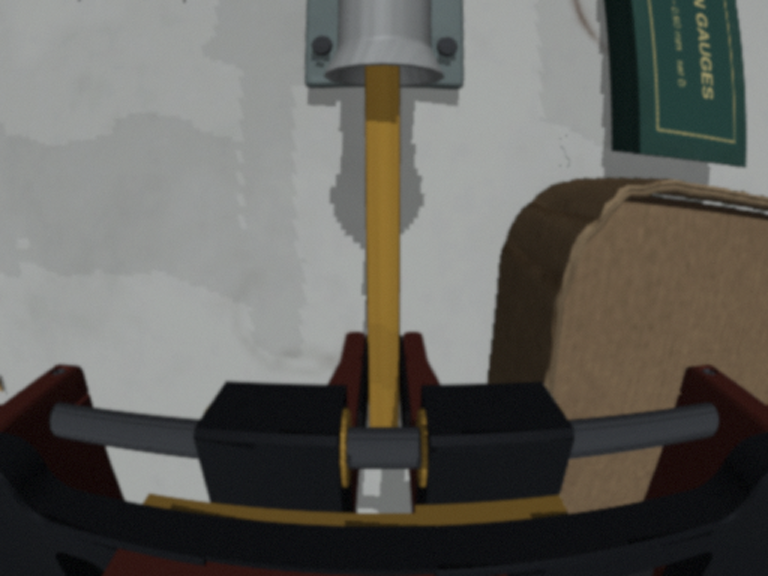

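View pics/s14.png

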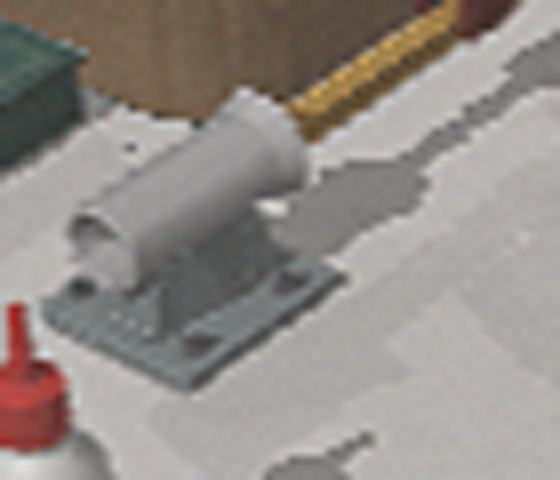

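Call:
{"op": "jog_arm", "data": {"commands": [0, 0, 0, 0, 0.008, 0.001, 0, 0, 0, 0, -0.001, 0.018, 0.001, 0, 0, 0, 0, -0.002, 0.028, 0.001, 0, 0, 0, 0, -0.003, 0.038, 0.001, 0, 0, 0, 0, -0.004, 0.048, 0.001, 0, 0, 0, 0, -0.005, 0.058, 0.001, 0, 0, 0, 0, -0.006, 0.068, 0.001, 0, 0, 0, 0, -0.0065, 0.074, 0.001, 0, 0, 0, 0, -0.007, 0.08, 0.001, 0, 0, 0, 0, -0.007, 0.08, 0.001, 0]}}

```text
clock: 33.1
tool_pos: [598.0, 221.0, 42.7]
tcp_rot: [-1.57, -0.0, 0.094]
contact_force: [0.9, 0.0, -0.8]
gripper_width: 11.9
```

```bash
python3 - <<'E'
from bar import *
s=manip.sense();print(s["tool_pos"],s["tcp_rot"],s["gripper_width"],s["contact_force"])
c=manip.grab_frame("wrist");save(c,"w15.png",s=1.5)
c=manip.grab_frame("scene");save(c,"s15.png",(140,190,70,60),8)
E
```

```text
[598.01377228 220.98457563  42.67017044] [-1.57035978e+00 -3.16510848e-05  9.40575704e-02] 11.893606760025525 [ 0.88925017  0.01714101 -0.84864901]
```

View pics/w15.png

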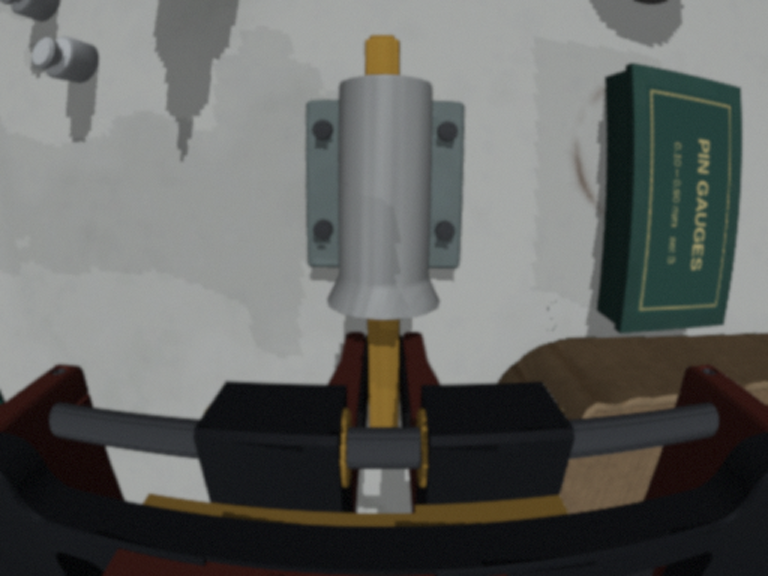

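View pics/s15.png

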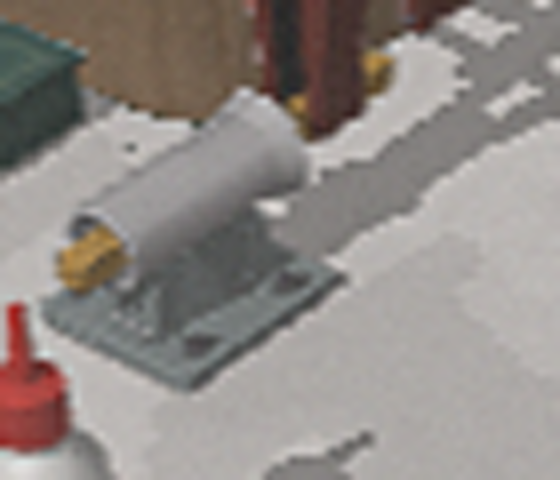

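```bash
python3 - <<'E'
from wl import *
c=manip.grab_frame("wrist");P=wcloud(c)
for z,lab in((1,''),):
  m=(abs(P[...,0]-588)<14)&(P[...,1]>280)&(P[...,1]<360)&(P[...,2]>40)
  Q=P[m];B=Q[Q[:,2]<54];T=Q[Q[:,2]>57]
  print("bar tip y",np.percentile(B[:,1],[50,99,100]),"z",np.median(B[:,2]),"tube far end y",np.percentile(T[:,1],[99,100]))
  for col in (252,255,258):
    print([ (r,P[r,col].round(0).tolist()) for r in range(18,60,3)])
E
```

```text
bar tip y [328.38048774 339.52164649 340.20339404] z 50.510521761946364 tube far end y [323.34000264 324.55885949]
[(18, [584.0, 358.0, -1.0]), (21, [584.0, 356.0, 0.0]), (24, [586.0, 339.0, 50.0]), (27, [587.0, 337.0, 50.0]), (30, [587.0, 335.0, 50.0]), (33, [587.0, 333.0, 51.0]), (36, [587.0, 332.0, 51.0]), (39, [587.0, 330.0, 50.0]), (42, [587.0, 329.0, 50.0]), (45, [587.0, 327.0, 50.0]), (48, [588.0, 323.0, 61.0]), (51, [588.0, 321.0, 61.0]), (54, [588.0, 320.0, 59.0]), (57, [588.0, 319.0, 61.0])]
[(18, [586.0, 358.0, -1.0]), (21, [586.0, 356.0, 0.0]), (24, [588.0, 339.0, 47.0]), (27, [588.0, 337.0, 50.0]), (30, [588.0, 335.0, 51.0]), (33, [588.0, 334.0, 50.0]), (36, [589.0, 332.0, 51.0]), (39, [589.0, 330.0, 49.0]), (42, [589.0, 329.0, 51.0]), (45, [589.0, 327.0, 50.0]), (48, [589.0, 323.0, 61.0]), (51, [590.0, 322.0, 61.0]), (54, [590.0, 320.0, 61.0]), (57, [590.0, 319.0, 61.0])]
[(18, [588.0, 358.0, -0.0]), (21, [588.0, 356.0, -1.0]), (24, [589.0, 339.0, 49.0]), (27, [590.0, 337.0, 50.0]), (30, [590.0, 336.0, 49.0]), (33, [590.0, 334.0, 51.0]), (36, [590.0, 332.0, 51.0]), (39, [590.0, 330.0, 50.0]), (42, [590.0, 329.0, 50.0]), (45, [591.0, 327.0, 51.0]), (48, [591.0, 323.0, 61.0]), (51, [591.0, 322.0, 61.0]), (54, [591.0, 320.0, 61.0]), (57, [591.0, 319.0, 62.0])]
```

Call:
{"op": "jog_arm", "data": {"commands": [0, 0, 0, -0.0003, 0.003, 0, 0, 0, 0, 0, -0.0005, 0.0055, 0, 0, 0, 0, 0, -0.0005, 0.0055, 0, 0, 0, 0, 0, -0.0005, 0.0055, -0.002, 0, 0, 0, 0, -0.0005, 0.0055, -0.004, 0, 0, 0, 0, -0.0005, 0.0055, -0.0045, 0, 0, 0, 0, -0.0005, 0.0055, -0.0045, 0, 0, 0, 0, -0.0005, 0.0055, -0.0045, 0.3, 0, 0, 0, -0.0005, 0.0055, -0.0045, 0.3, 0, 0, 0, -0.0005, 0.0055, -0.0045, 0.3]}}

```text
clock: 34.25
tool_pos: [597.8, 225.4, 38.4]
tcp_rot: [-1.571, -0.0, 0.093]
contact_force: [-0.2, 0.5, 0.3]
gripper_width: 26.0
```

```bash
python3 - <<'E'
from wl import *
s=manip.sense();print(s["tool_pos"],s["contact_force"],s["gripper_width"])
c=manip.grab_frame("wrist");P=wcloud(c)
m=(abs(P[...,0]-588)<14)&(P[...,1]>280)&(P[...,1]<370)&(P[...,2]>35)
Q=P[m];B=Q[Q[:,2]<54];T=Q[Q[:,2]>57]
print("bar tip y",np.percentile(B[:,1],[50,99,100]),"z",np.median(B[:,2]),"tube far end y",np.percentile(T[:,1],[99,100]))
E
```

```text
[597.7936208  225.43030329  38.36539911] [-0.22881726  0.48053178  0.33532609] 25.969158538310843
bar tip y [331.39041534 345.03882158 345.71338016] z 45.665961992085265 tube far end y [323.51106543 324.68545529]
```

Call:
{"op": "jog_arm", "data": {"commands": [0, 0, 0, 0, 0, 0.01, 0.3, 0, 0, 0, 0, 0, 0.03, 0.3, 0, 0, 0, 0, 0, 0.06, 0.3, 0, 0, 0, 0, 0, 0.1, 0.3, 0, 0, 0, 0, -0.03, 0.15, 0.3, 0, 0, 0, 0, -0.08, 0.2, 0.3, 0, 0, 0, -0.02, -0.15, 0.2, 0.3, 0, 0, 0, -0.02, -0.15, 0.2, 0.3, 0, 0, 0, -0.02, -0.15, 0.2, 0.3, 0, 0, 0, -0.02, -0.15, 0.2, 0.3]}}

```text
clock: 35.3
tool_pos: [577.8, 74.3, 239.5]
tcp_rot: [-1.57, -0.002, 0.09]
contact_force: [-0.1, 1.7, -0.6]
gripper_width: 26.5
```

```bash
python3 - <<'E'
from wl import *
s=manip.sense();print(s["clock"],s["tool_pos"],s["contact_force"],s["gripper_width"])
c=manip.grab_frame("wrist");save(c,"w17.png",s=1.5)
a=manip.grab_frame("scene");save(a,"s17.png",(130,120,250,150),3.2)
b=manip.grab_frame("top");save(b,"t17.png",(100,120,320,160),2.4)
P=cloud(b)
for th in["ring_c","block_c","rubber_c","weight_c","bar_c"]:
    for d in manip.regions_of(b,th)[:2]:
        Q=P[d["pixels"]&(b["range_z"]>0)]
        if len(Q): print(th,round(d["p"],2),np.median(Q,0).round(),np.percentile(Q[:,2],90).round())
E
```

```text
35.3 [577.79843315  74.26358542 239.48656036] [-0.08590328  1.68408322 -0.59479882] 26.523536998166332
ring_c 0.74 [ 577. -356.   18.] 22.0
block_c 0.5 [ 574. -301.   13.] 17.0
rubber_c 0.56 [ 401. -313.   16.] 20.0
weight_c 0.57 [ 572. -254.   35.] 42.0
bar_c 0.64 [595. 226.  45.] 48.0
```

View pics/s17.png

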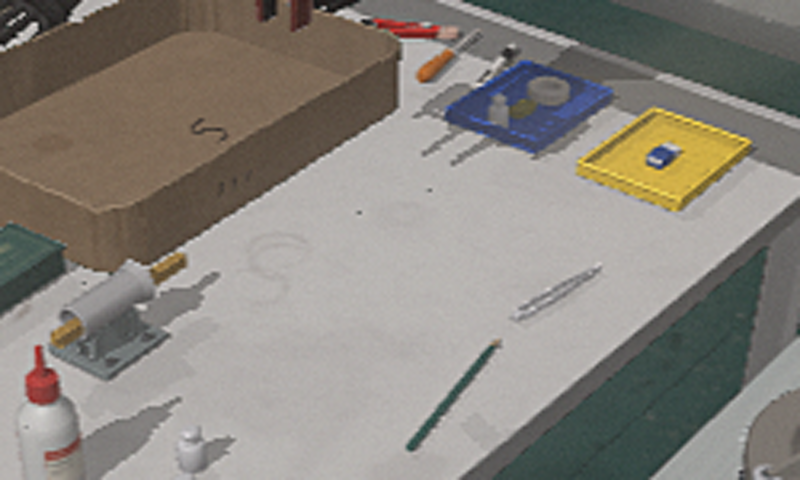

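View pics/t17.png

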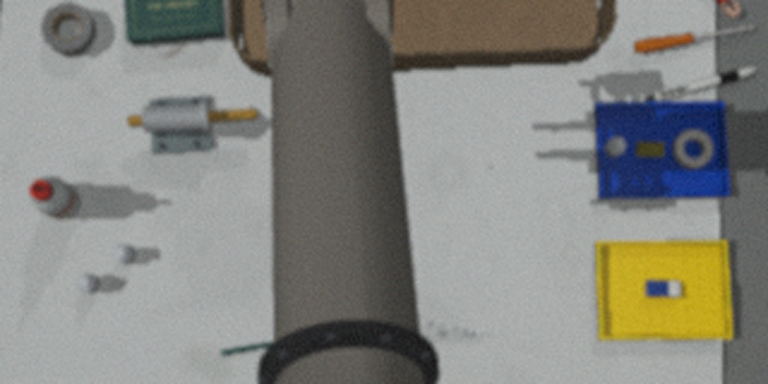

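View pics/w17.png

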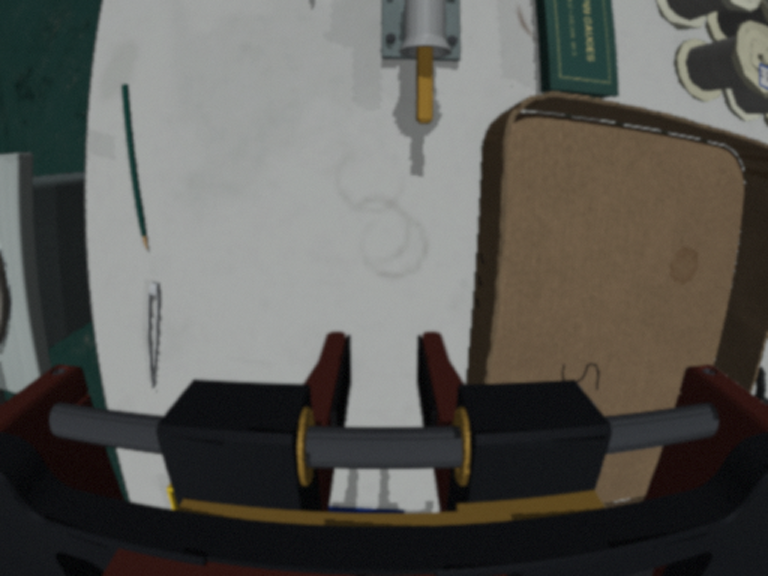

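All is in place: the ring, weight and block are in the blue tray (top crop, 615–695, 148), the eraser is in the yellow tray (665, 289), and the bar sticks out of both ends of the tube (135–258, 118). The gripper is clear.

```bash
python3 -c "
from cell import manip
print(manip.hand_in())"
```

```text
the job is handed in; nothing more can be done
None
```

The job is done and was handed in at about 35 s. I moved things in the order listed:

- **Blue tray:** the ring gauge, the check weight and the olive block went in first. The weight is the one of three nearest the base, at about (357, 298).
- **Yellow tray:** the eraser followed.
- **Guide tube:** the brass bar was fed straight into the flared mouth.

**Last checks:**
- **Trays:** the ring lies flat, with its top at 18 mm. The weight stands upright, with its top at about 41 mm. The block and the eraser lie flat on their tray floors.
- **Bar:** it lies in the tube with its leading end about 21 mm past the far end. I measured this just after opening the gripper. The later pictures show it still in place.
- **Arm:** it was about 20 cm above the bench and touching nothing. The highest contact force I read at the end of a move was about 6 N.

**What disagreed or failed:**
- The camera estimates of the tube's axis differed by about 2 mm. I used a value in between, and the bar went in without measurable contact.
- One move call was refused for having the wrong number of rows. It moved nothing, and I sent it again corrected.
- In the last top picture the networks' heights read a few millimetres high and noisy. The wrist-camera views taken after each placing agreed with the tray floors.

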